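Set up the slat jig

ROBOT

A 6-joint arm with a two-finger parallel gripper is mounted at the origin on the work surface. World frame = base frame: x ahead of the robot, y to its left, z up, the work surface at z = 0. Lengths are in mm, angles in degrees, forces in N, time in s.
With the tool pointing down it reaches from about 350 to 850 mm from the base axis. Payload 8.1 kg.
Tool frame: the origin (TCP) lies midway between the tips of the shut fingers; the grasp point (between the pads) lies 19 mm behind it (r.grasp_offset is the distance from the TCP to the grasp point, in mm); z points along the fingers, x is the direction in which the jaws open and shut, and the axes are right-handed (so a half turn about z gives the same grasp; the last joint's range is limited). The gripper opens to 85 mm and grips with 20 to 120 N. Pads are 22 mm wide; open, the fingers measure 114 mm over their backs; the gripper's body (76 mm by 85 mm) begins 54 mm behind the grasp point. The pads swing forward as they close: fully open they stand 13 mm farther back than shut.
Start: joints at [-68.205, 7.471, 85.268, -0, 87.261, -4.893], TCP at [269.502, -536.073, 231.292] pointing down, gripper open.
Joint ranges: [-169.43, 169.43], [-51.17, 129.36], [1.28, 143.12], [-76.62, 256.62], [0, 156.53], [-152.29, 152.29]. Speed limits (degrees/s): [136.94, 136.94, 159.86, 180, 180, 180].

INTERFACE

Orientations are given as [roll, pitch, yaw] about the fixed x, y, z axes, in that order (R = Rz(yaw) Ry(pitch) Rx(roll)).
In Python, from bench import r, optics, hand_in gives the robot as it stands.
- The arm moves only by the shell command python3 -m pendant 'ROWS' [FORCE]. ROWS is JSON, a list of rows, each a list of 5 numbers: the opening, from 0 (shut) to 1 (fully open), then the shift along the tool's x, y, z in mm, then the turn about the tool's z in degrees. A call has 1 to 10 rows; each row shifts and turns the commanded pose from where the row before left it, along the tool's axes as they then stand; what a row does not reach is not made up. A row lasts 1/10 s, in which the tool goes at most 50 mm and 8.59 degrees, less where a joint would pass 70% of its speed; a pose out of reach is approached as far as the arm can. A call with a gripper value outside its range is refused whole. The fingers move at their own pace and stop on an object; FORCE is the grip in N (left out, the last holds). Time passes only in rows, so rows that do not move let the fingers close. It gives the time, the measured TCP pose, the force and the opening at its end, in the units of the state.
- r.sense(): the state, without advancing time (a new reading comes with each control period).
- optics.snapshot(name): name is "side" or "top" or "wrist"; returns (picture, depth): 400x640x3 uint8, blue, green, red; 400x640 float32, mm along the optical axis (not along the pixel's ray), 0 where there is no reading.
- optics.camera_params(name): a dict with "camera_matrix" (3x3 intrinsics, pixels), "k1" (the pictures are not rectified: a ray, as slopes to the right and down, at radius r is drawn at 1 + k1 r^2 times it, then the intrinsics apply), "eye" and "orientation" of the camera in the world. Camera axes: x right, y down, z forward; pixel columns grow to the right and rows downward; lengths in mm; the calibration is good to about 2 mm. A picture is of the moment at which its call begins: read the wrist's pose just before it. camera_params takes no time and is no camera call; for the wrist camera it gives the pose at the moment of the call.
- hand_in(): hands the job in, once; it reports no verdict.
Trained networks look in the newest picture that a camera, given by its name, has taken for a name from the list of things; names that differ only in an ending like _2 or _b are one class to them, and where a whole thing is asked for, a point or a joint stands for the part that bears it (a point fixed in the world has none). Each returns a list of dicts, best first, with "score" (0 to 1); they miss things now and then, are a little off and sometimes report something else, mostly with a low value. They report only what shows in the picture. A call takes as long as a camera call. They do not tell look-alikes from the thing itself.
- optics.search_frame(camera, query): "at" ([x, y, z] in mm, in world coordinates, good to about 4 mm: the middle of the surface that is visible of it).
The state is a dict: "time": time; "joint_pos": joint angles; "qd": joint speeds; "joint_efforts": joint torques, N m; "tool_pos": TCP position; "tcp_rot": TCP orientation; "ft_force": force on the tool from outside, world axes, zero at the start; "wrist_torque": the same for the moment, N m; "finger_gap": finger opening in mm.
Only numpy, scipy, OpenCV 4.12 (cv2) and the standard library are available. Lean on these libraries where they do the work, as an engineer would, in place of code of your own. Each camera call takes 0.05 s, during which the arm holds its last target. There are 200 camera calls.

TASK

Get the slat jig ready for the next panel: first swing the support arm up by its red bar and right over, so that it stays folded out by itself, then put the leftover offcuts into the yellow scrap tub, and turn the crooked aluminium plate square by pushing its far corner round, until it sits snug against all three black pegs. Then lay every slat flat, side by side and square to the jig (a few degrees at most), bridging the gap from the plate to the red bar each reaching at least 3 cm onto the plate and 1 cm past the bar. When all that is in place, throw the red lock handle fully over towards the plate; leave the other things on the bench where they are.

Things in the scene. Friction and masses are not known exactly. Their poses are not given: they have to be found in the camera images.
- jig: fixed jig bed, a steel plate on plywood, 235 x 265, its top 30 above the bench. Origin at bench level; in its own frame (x points to the side the arm folds out to, z up) the bed covers x -150..85, y -125..140. Three black pegs of diameter 16 stand 16 above the bed at (x,y) = (-45,-93), (45,-93) and (-68,-55). Two hinge brackets at x 66..84, |y| 114..123, 60 high
- plate_home (a point): point fixed to the jig at x -60, y -85, z 35 of its frame: where the plate's (-x,-y) corner is when it is snug against the three pegs
- stay_hinge (a point): middle of the support arm's hinge axis, at x 75, y 0, z 50 of the jig frame; the axis runs along the jig's y
- red_bar (a point): middle of the support arm's red bar, a round bar of diameter 14 and 216 long along the jig's y, 90 from the hinge axis; grip it here, the bar can roll between the fingers
- support_arm (a joint): angle of the U-shaped arm (two side rods of diameter 10 at jig y +-108 and the red bar; 0.3 kg, swings freely). 0: folded over the bed, bar 68 above the bench, 0.2 rad above level towards jig -x. Grows as the bar goes up and over: upright at 1.37; short of that it falls back, beyond it falls open. Stop at 3.13: out to jig +x, bar at jig x 163, its top 40 above the bench, as the plate's
- plate: loose aluminium plate 120 (its x) x 170 (its y) x 10, 0.45 kg, too wide to grip; origin at its (-x,-y) corner, mid-thickness; lies on the bed. Starts turned 0.2 to 0.34 rad counter-clockwise from the jig's axes, that corner at the peg at (-45,-93). Push its (+x,+y) corner towards jig -y; it must end with axes along the jig's, -y edge against the two pegs at y -93, -x edge against the peg at x -68
- slat1: dark brown wooden slat, 220 long (its x) x 16 wide (y) x 10 thick (z), 60 g; origin at its centre. At the start slats lie flat on the bench to the left and right of the jig, roughly along the world x axis; two to four are there
- slat2: dark brown wooden slat, 220 long (its x) x 16 wide (y) x 10 thick (z), 60 g; origin at its centre. At the start slats lie flat on the bench to the left and right of the jig, roughly along the world x axis; two to four are there
- slat3: dark brown wooden slat, 220 long (its x) x 16 wide (y) x 10 thick (z), 60 g; origin at its centre. At the start slats lie flat on the bench to the left and right of the jig, roughly along the world x axis; two to four are there
- slat4: dark brown wooden slat, 220 long (its x) x 16 wide (y) x 10 thick (z), 60 g; origin at its centre. At the start slats lie flat on the bench to the left and right of the jig, roughly along the world x axis; two to four are there
- offcut1: leftover piece of slat, dark brown, 55 long (its x) x 16 wide x 10 thick, 20 g; origin at its centre; starts lying on the plate in the jig. Two or three are there
- offcut2: leftover piece of slat, dark brown, 55 long (its x) x 16 wide x 10 thick, 20 g; origin at its centre; starts lying on the plate in the jig. Two or three are there
- offcut3: leftover piece of slat, dark brown, 55 long (its x) x 16 wide x 10 thick, 20 g; origin at its centre; starts lying on the plate in the jig. Two or three are there
- scrap_tub: fixed open yellow tub 130 (x) x 110 (y) x 60 high, walls and floor 4 to 5; origin at the centre of its underside
- lock_handle (a joint): red toggle lever on the bed at jig (x,y) = (-112,-85): 0 leaning to the jig's -x (away from the plate), 1.0 thrown fully over to the jig's +x; a 26 ball at its tip; block under it 70 (x) x 50; pivot 52 above the bench, 60 from the tip; turns about the jig's y and stays where it is left
- lock_handle_tip (a point): tip of the red lock handle
- tape_roll: bystander: brown roll of tape, 90 across, 48 high, origin under its centre
- tape_dispenser: bystander: red tape dispenser 60 x 150 x 85 high, origin under its centre
- tin: bystander: flat metal tin 90 x 130 x 35, origin under its centre
- glue_pot: bystander: jar with red cap, 56 across, 90 high, origin under its centre
- screwdriver: bystander: orange-handled screwdriver
- clip_tub: bystander: clear tub of clips 100 x 80 x 35, origin under its centre
There are look-alikes about, which are no part of the job. Leave any blue look-alike of the slat1 alone.

How it is judged:
By the outcome, as a careful person would: the job done as asked, in the order asked, and still so for the second after the job is handed in, with the robot touching nothing.
Of slat1, slat2, slat3, slat4 only 2 to 4 are there at a start; the rules pass over those that are not, and their reading is None.
Of offcut1, offcut2, offcut3 only 2 to 3 are there at a start; the rules pass over those that are not, and their reading is None.
At some moment in a run one of slat1, slat2, slat3 may be knocked a few centimetres aside while the robot is not near it.
Once in a run the grip may slacken for a moment while it holds something.
It also fails if it takes over 210 s, if anything falls off the work surface, if the arm or the gripper's body presses on something with over 40 N, if the wrist force passes 120 N, or if a joint passes its speed limit or range.

## Working session

There is one attempt and no reset: what is moved stays moved. The work goes in short steps, Python scripts to look and compute and a shell command to move; the robot and the scene stay as the last step left them, time stands still between calls to the robot, and variables do not carry over. Pictures are saved under pics/ and viewed, about 12 in all and at most 16, crops included, and the job is handed in when it is done.

```bash
ls; mkdir -p pics
cat > h.py <<'E'
import numpy as np, cv2
from scipy.spatial.transform import Rotation as R
from bench import r, optics
def Rm(o):
    o=np.array(o,float)
    return o if o.shape==(3,3) else R.from_euler('xyz',o,degrees=True).as_matrix()
def snap(n,save=None):
    p=optics.camera_params(n); im,d=optics.snapshot(n)
    if save: cv2.imwrite('pics/'+save+'.png',im)
    return im,d,p
def cloud(d,p):
    K=np.array(p['camera_matrix'],float); h,w=d.shape
    u,v=np.meshgrid(np.arange(w,dtype=np.float32),np.arange(h,dtype=np.float32))
    pts=np.stack([u.ravel(),v.ravel()],1).reshape(-1,1,2)
    n=cv2.undistortPoints(pts,K,np.array([p['k1'],0,0,0],float)).reshape(h,w,2)
    c=np.dstack([n[...,0]*d,n[...,1]*d,d])
    W=c@Rm(p['orientation']).T+np.array(p['eye'])
    W[d<=0]=np.nan
    return W
def project(P,p):
    Rw=Rm(p['orientation']); c=(np.atleast_2d(P)-np.array(p['eye']))@Rw
    n=c[:,:2]/c[:,2:]; n=n*(1+p['k1']*(n**2).sum(1,keepdims=True))
    K=np.array(p['camera_matrix']); return n@K[:2,:2].T+K[:2,2]
def ortho(im,W,x0,x1,y0,y1,s=1.0):
    # top-down map: row = (x1-x), col=(y1-y); s px per mm
    H=int((x1-x0)*s);V=int((y1-y0)*s);o=np.zeros((H,V,3),np.uint8);z=np.full((H,V),-1e3)
    ok=np.isfinite(W[...,2]);P=W[ok];C=im[ok];i=np.argsort(P[:,2]);P=P[i];C=C[i]
    a=((x1-P[:,0])*s).astype(int);b=((y1-P[:,1])*s).astype(int);m=(a>=0)&(a<H)&(b>=0)&(b<V)
    o[a[m],b[m]]=C[m];z[a[m],b[m]]=P[m,2];return o,z
def go(dx,dy,dz):
    """world shift -> tool axes, print"""
    t=Rm(r.sense()['tcp_rot']);return t.T@np.array([dx,dy,dz])
E
cat > a.py <<'E'
from h import *
s=r.sense();print(s)
for n in('top','side'):
    im,d,p=snap(n,n+'0');print(n,p)
    np.savez('pics/'+n+'0.npz',im=im,d=d,W=cloud(d,p))
    for q in ['jig','plate_home','stay_hinge','red_bar','plate','slat1','offcut1','scrap_tub','lock_handle_tip','tape_roll','tape_dispenser','tin','glue_pot','screwdriver','clip_tub']:
        print(q,[(np.round(x['at']).astype(int).tolist(),round(x['score'],2)) for x in optics.search_frame(n,q)])
print(r.sense()['time'])
E
python3 a.py
```

```text
pics
{'time': 0.0, 'joint_pos': array([-6.82059888e+01,  7.51299543e+00,  8.53318080e+01,  2.47056318e-03,
        8.72619309e+01, -4.89407705e+00]), 'qd': array([-0.06766535,  0.05524681,  0.00134915,  0.00589201, -0.01930563,
       -0.06407226]), 'joint_efforts': array([ 1.79193521e-03, -5.69400501e+01, -5.00547266e+01, -2.20277752e-04,
        1.50280137e-02, -1.72975746e-05]), 'tool_pos': array([ 269.29333173, -535.53845311,  230.24222996]), 'tcp_rot': array([-1.79988436e+02,  1.06134707e-01, -6.33120213e+01]), 'ft_force': array([-0.72009343, -0.53064872,  0.17936907]), 'wrist_torque': array([-0.03087867,  0.04469897, -0.02416353]), 'finger_gap': 85.49584972277097}
top {'camera_matrix': array([[400.4689908 ,   0.        , 320.51259622],
       [  0.        , 400.4689908 , 195.86527525],
       [  0.        ,   0.        ,   1.        ]]), 'k1': 0.02386024762235275, 'eye': array([ 291.75974285,   25.23155166, 1209.92377436]), 'orientation': array([-168.37724333,   -0.21615054,  -85.63187162])}
jig [([521, 63, 29], 0.86), ([758, -57, 38], 0.16)]
plate_home [([521, 56, 25], 0.91), 
[... 766 characters left out ...]
, 'k1': -0.10501812331727287, 'eye': array([-507.07583644, -973.4215209 , 1101.68618661]), 'orientation': array([-125.56109895,    0.84539219,  -45.01047813])}
jig [([476, 13, 30], 0.72)]
plate_home [([479, 16, 27], 0.61)]
stay_hinge [([484, 12, 30], 0.79)]
red_bar [([515, 5, 70], 0.56), ([492, -461, 22], 0.53)]
plate [([526, -5, 41], 0.91)]
slat1 [([517, 10, 71], 0.72), ([591, 10, 49], 0.55)]
offcut1 [([544, 20, 53], 0.46), ([492, -460, 20], 0.19)]
scrap_tub [([492, -461, 22], 0.71), ([476, 12, 32], 0.35)]
lock_handle_tip []
tape_roll []
tape_dispenser []
tin [([744, -68, 30], 0.97)]
glue_pot [([649, 445, 60], 0.79), ([571, 429, 9], 0.5)]
screwdriver [([306, -341, 16], 0.6)]
clip_tub []
1.6
```

Run:
```python
from h import *
z=np.load('pics/top0.npz');im=z['im'];W=z['W']
o,_=ortho(im,W,150,850,-600,600,.5)
a=cv2.resize(im,(800,500))
cv2.imwrite('pics/v1.png',a)
# jig crop
o,zz=ortho(im,W,340,690,-130,230,1.6)
o=cv2.dilate(o,np.ones((2,2)))
cv2.imwrite('pics/v2.png',o)
```

```text
(no output)
```

View pics/v1.png

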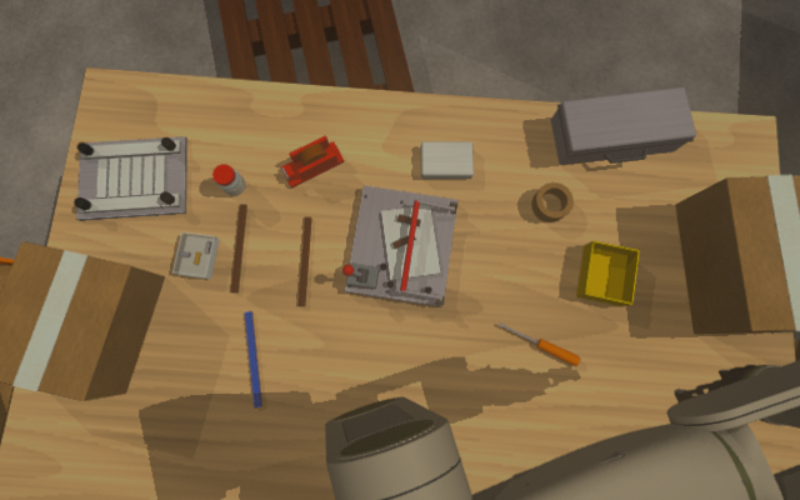

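View pics/v2.png

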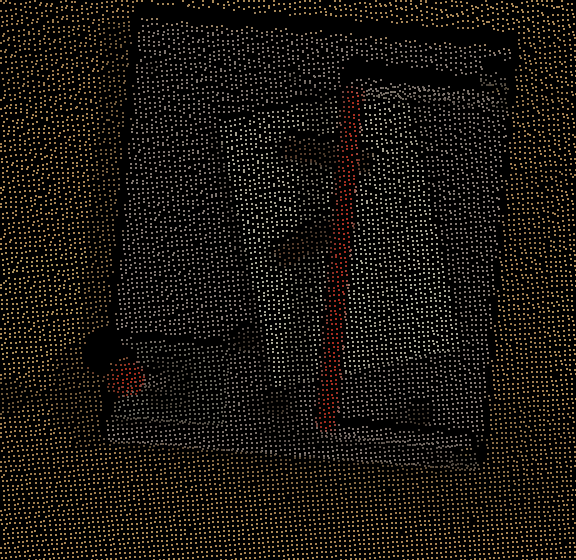

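```bash
cat >> h.py <<'E'
def rect(im,p,T,x0,x1,y0,y1,z,s=2):
    """view of plane z in frame T(4x4): col=x, row=-y"""
    X,Y=np.meshgrid(np.arange(x0,x1,1/s),np.arange(y1,y0,-1/s))
    P=np.stack([X,Y,np.full_like(X,z)],-1).reshape(-1,3)@T[:3,:3].T+T[:3,3]
    q=project(P,p).astype(np.float32).reshape(X.shape+(2,))
    return cv2.remap(im,q[...,0],q[...,1],cv2.INTER_LINEAR)
def mkT(x,y,a):
    T=np.eye(4);T[:3,:3]=R.from_euler('z',a,degrees=True).as_matrix();T[:2,3]=x,y;return T
def inT(W,T): return (W-T[:3,3])@T[:3,:3]
E
python3 - <<'E'
from h import *
z=np.load('pics/top0.npz');im=z['im'];W=z['W'];p=optics.camera_params('top')
hsv=cv2.cvtColor(im,cv2.COLOR_BGR2HSV)
Z=W[...,2]
m=(Z>22)&(Z<60)&(W[...,0]>340)&(W[...,0]<680)&(W[...,1]>-110)&(W[...,1]<200)
m=cv2.morphologyEx(m.astype(np.uint8),cv2.MORPH_OPEN,np.ones((3,3)))
n,l,st,_=cv2.connectedComponentsWithStats(m);k=1+st[1:,4].argmax();m=l==k
print('bed z',np.nanmedian(Z[m]),m.sum())
b=cv2.minAreaRect(W[m][:,:2].astype(np.float32));print(b);bp=cv2.boxPoints(b);print(bp)
# red bar
red=((hsv[...,0]<8)|(hsv[...,0]>172))&(hsv[...,1]>150)&(Z>55)&(Z<90)&(W[...,0]>400)&(W[...,0]<640)&(W[...,1]<120)&(W[...,1]>-100)
P=W[red];c=P.mean(0);v=np.linalg.svd(P-c)[2][0];v*=np.sign(v[0]);yawb=np.degrees(np.arctan2(v[1],v[0]))-90
t=(P-c)@v;print('bar',c+v*(t.min()+t.max())/2,'len',np.ptp(t),'jig yaw from bar',yawb,'z',np.percentile(P[:,2],[50,90]))
# brown things on bench
br=((hsv[...,0]<14)|(hsv[...,0]>175))&(hsv[...,2]<125)&(hsv[...,1]>90)&np.isfinite(Z)&(abs(Z-10)<12)
n,l,st,_=cv2.connectedComponentsWithStats(br.astype(np.uint8))
for i in range(1,n):
    if st[i,4]>60:
        q=W[l==i];print('brown',st[i],cv2.minAreaRect(q[:,:2].astype(np.float32)),np.median(q[:,2]))
E
```

```text
bed z 32.055168941192505 6048
((538.1858520507812, 37.03807067871094), (235.53086853027344, 266.1890563964844), 85.4762954711914)
[[396.21762  -69.86313 ]
 [661.5774   -90.857864]
 [680.15405  143.93927 ]
 [414.7943   164.934   ]]
bar [527.79170492  17.90724045  73.50054891] len 210.22750245962382 jig yaw from bar -94.50152584176857 z [73.56530596 76.66343552]
brown [226 129  49  20 212] ((705.9848022460938, 276.26873779296875), (61.640071868896484, 152.02662658691406), 4.034879207611084) 15.468937457520497
brown [188 165   9  46 127] ((535.0588989257812, 435.0885925292969), (140.27871704101562, 14.793951034545898), 2.492905616760254) 9.742105089601637
brown [241 179   7  33  90] ((523.1243896484375, 271.424072265625), (99.41984558105469, 13.476629257202148), 1.8877828121185303) 9.541147810592179
```

```bash
cat >> h.py <<'E'
J=mkT(528.1,5.4,-94.5)
E
python3 - <<'E'
from h import *
z=np.load('pics/top0.npz');im=z['im'];W=z['W'];p=optics.camera_params('top')
o=rect(im,p,J,-170,110,-140,150,40,2)
S=np.load('pics/side0.npz');ps=optics.camera_params('side')
o2=rect(S['im'],ps,J,-110,90,-140,150,40,1.2)
cv2.imwrite('pics/v3.png',o)
a=cv2.resize(S['im'][60:330],(800,338));cv2.imwrite('pics/v4.png',a)
hsv=cv2.cvtColor(im,cv2.COLOR_BGR2HSV)
print('ortho slat scans')
for c in [(477,270),(500,428)]:
    m=(abs(W[...,0]-c[0])<140)&(abs(W[...,1]-c[1])<40)&(hsv[...,2]<110)&(W[...,2]<25)
    q=W[m];print(cv2.minAreaRect(q[:,:2].astype(np.float32)),np.median(q[:,2]),m.sum())
E
```

```text
ortho slat scans
((482.30181884765625, 256.66796875), (216.65130615234375, 51.32072448730469), 1.716996431350708) 9.353825582843228 452
((516.6953125, 437.63787841796875), (245.73431396484375, 32.02124786376953), 5.129284381866455) 9.311125362533858 477
```

View pics/v3.png

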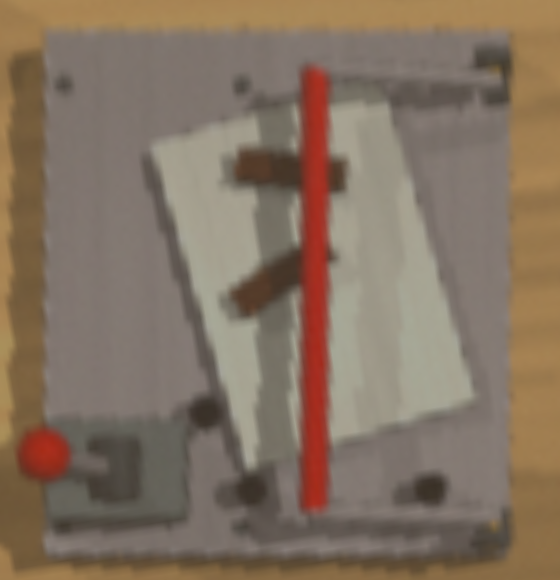

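View pics/v4.png

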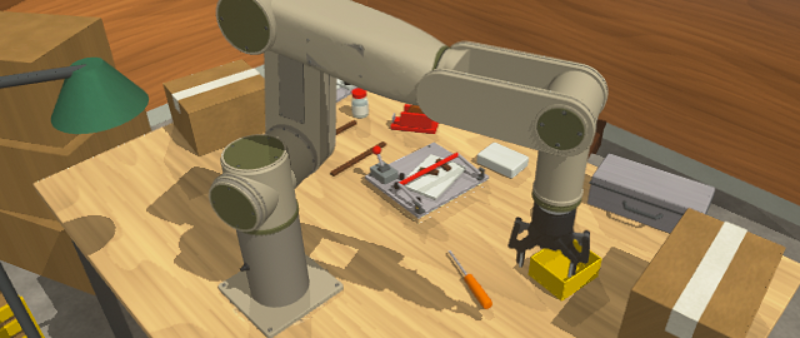

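The jig reads cleanly: its pegs, bar and bed size agree with the given dimensions. I see two offcuts and two brown slats on the left, with a blue look-alike that I'll leave alone. Next I turn the tool square to the jig and go to the bar.

```bash
cat >> h.py <<'E'
def J2W(x,y,z): return J[:3,:3]@[x,y,z]+J[:3,3]
def st():
    s=r.sense();q=inT(np.array(s['tool_pos']),J)
    print('t%.1f'%s['time'],'jig',q.round(1),'W',s['tool_pos'].round(1),'rpy',s['tcp_rot'].round(1),'F',s['ft_force'].round(1),'gap',round(s['finger_gap'],1),'j6',round(s['joint_pos'][5],1));return s
def to(x,y,z,yaw=None,jig=True):
    """print tool shift (in current axes) and turn"""
    s=st();P=J2W(x,y,z) if jig else np.array([x,y,z])
    d=Rm(s['tcp_rot']).T@(P-s['tool_pos']);print('shift',d.round(1),'n',np.ceil(np.linalg.norm(d)/50))
    if yaw is not None: print('turn',round((s['tcp_rot'][2]-yaw+180)%360-180,1))
E
python3 -m pendant '[[1,0,0,0,7.8],[1,0,0,0,7.8],[1,0,0,0,7.8],[1,0,0,0,7.8],[1,0,0,0,0]]'
python3 -c "
from h import *
to(-13.2,-35,150,-94.5)"
```

```text
time: 2.1
tool_pos: [269.5, -536.1, 231.3]
tcp_rot: [180.0, -0.0, -94.6]
ft_force: [-0.7, 0.4, -0.1]
finger_gap: 85.2
t2.1 jig [ 560.1 -215.3  231.3] W [ 269.5 -536.1  231.3] rpy [180.   -0.  -94.6] F [-0.7  0.4 -0.1] gap 85.2 j6 26.4
shift [-573.8 -178.9   81.3] n 13.0
turn -0.1
```

```bash
python3 -m pendant '[[1,-44,-13.7,0,0],[1,-44,-13.7,0,0],[1,-44,-13.7,0,0],[1,-44,-13.7,0,0],[1,-44,-13.7,0,0],[1,-44,-13.7,0,0],[1,-44,-13.7,0,0]]'
python3 -m pendant '[[1,-44,-13.7,10,0],[1,-44,-13.7,10,0],[1,-44,-13.7,10,0],[1,-44,-13.7,10,0],[1,-44,-13.7,20,0],[1,-44,-13.7,20,0],[1,0,0,0,0],[1,0,0,0,0]]'
python3 -c "
from h import *
to(-13.2,-35,54,-94.5)"
```

```text
time: 2.8
tool_pos: [389.7, -234.9, 231.6]
tcp_rot: [-180.0, -0.0, -94.3]
ft_force: [1.1, -0.1, -0.7]
finger_gap: 85.2
time: 3.6
tool_pos: [491.4, 20.7, 150.8]
tcp_rot: [179.9, -0.0, -94.2]
ft_force: [0.4, -0.7, -0.8]
finger_gap: 85.7
t3.6 jig [-12.4 -37.8 150.8] W [491.4  20.7 150.8] rpy [179.9  -0.  -94.2] F [ 0.4 -0.7 -0.8] gap 85.7 j6 90.6
shift [-0.8 -2.9 96.8] n 2.0
turn 0.3
```

```bash
python3 -m pendant '[[1,-1,-3,32,0],[1,0,0,32,0],[1,0,0,32,0],[1,0,0,0,0],[0,0,0,0,0],[0,0,0,0,0],[0,0,0,0,0],[0,0,0,0,0],[0,0,0,0,0],[0,0,0,0,0]]' 40
python3 -c "
from h import *
st()
a0=.2
import numpy as np
s=inT(np.array(r.sense()['tool_pos']),J)
f=lambda t:(75-90*np.cos(.2+t),50+90*np.sin(.2+t))
a=np.arange(0,3.14,.156);P=np.array([f(t) for t in a]);print(np.diff(P,axis=0).round(1).tolist(),P[-1])"
```

```text
time: 4.6
tool_pos: [495.7, 19.9, 56.6]
tcp_rot: [-179.9, -0.1, -94.5]
ft_force: [-2.3, -3.4, 5.9]
finger_gap: 12.5
t4.6 jig [-11.9 -33.5  56.6] W [495.7  19.9  56.6] rpy [-1.799e+02 -1.000e-01 -9.450e+01] F [-2.3 -3.4  5.9] gap 12.5 j6 90.9
[[3.8, 13.5], [5.9, 12.7], [7.8, 11.7], [9.5, 10.3], [11.0, 8.7], [12.2, 6.9], [13.1, 4.9], [13.7, 2.8], [14.0, 0.6], [13.9, -1.6], [13.5, -3.7], [12.8, -5.8], [11.7, -7.7], [10.4, -9.4], [8.8, -10.9], [7.0, -12.1], [5.0, -13.1], [2.9, -13.7], [0.8, -14.0], [-1.4, -14.0]] [163.57148193  34.02838176]
```

```bash
python3 -m pendant '[[0,4,0,-13.5,0],[0,6,0,-12.7,0],[0,8,0,-11.7,0],[0,9.5,0,-10.3,0],[0,11,0,-8.7,0],[0,12,0,-7,0],[0,13,0,-5,0],[0,13.7,0,-2.8,0],[0,14,0,-0.6,0],[0,14,0,1.6,0]]'
python3 -c "
from h import *
st()"
```

```text
time: 5.6
tool_pos: [488.4, -84.2, 128.5]
tcp_rot: [-179.8, 0.1, -94.5]
ft_force: [8.1, 4.1, -1.0]
finger_gap: 12.4
t5.6 jig [ 92.5 -32.5 128.5] W [488.4 -84.2 128.5] rpy [-1.798e+02  1.000e-01 -9.450e+01] F [ 8.1  4.1 -1. ] gap 12.4 j6 78.7
```

```bash
python3 -m pendant '[[0,13.5,0,3.7,0],[0,12.8,0,5.8,0],[0,11.7,0,7.7,0],[0,10.4,0,9.4,0],[0,8.8,0,10.9,0],[0,7,0,12.1,0],[0,5,0,13.1,0],[0,3,0,13.7,0],[0,0.8,0,13,0],[0,-1,0,8,0]]'
python3 -m pendant '[[0.5,0,0,0,0],[1,0,0,0,0],[1,0,0,0,0],[1,0,0,0,0],[1,0,0,-30,0],[1,0,0,-40,0],[1,0,0,-40,0],[1,0,0,-20,0],[1,0,0,0,0]]'
cat > b.py <<'E'
from h import *
import sys
st();im,d,p=snap('top','t1');W=cloud(d,p);np.savez('pics/t1.npz',im=im,d=d,W=W)
hsv=cv2.cvtColor(im,cv2.COLOR_BGR2HSV);q=inT(W,J)
red=((hsv[...,0]<8)|(hsv[...,0]>172))&(hsv[...,1]>150)&(abs(q[...,1])<120)&(q[...,0]>-60)&(q[...,0]<200)
print('bar jig',np.median(q[red],0),red.sum())
for n in ['slat1','offcut1','scrap_tub']: print(n,[(np.round(x['at']).astype(int).tolist(),round(x['score'],2)) for x in optics.search_frame('top',n)])
a=rect(im,p,np.eye(4),150,850,-600,600,0,.6667);cv2.imwrite('pics/v5.png',cv2.rotate(rect(im,p,np.eye(4),150,850,-580,600,5,.6667),cv2.ROTATE_90_COUNTERCLOCKWISE))
E
python3 b.py
```

```text
time: 6.6
tool_pos: [481.0, -157.1, 27.2]
tcp_rot: [-180.0, -0.1, -94.5]
ft_force: [4.8, -4.2, 3.7]
finger_gap: 11.9
time: 7.5
tool_pos: [483.5, -157.2, 163.4]
tcp_rot: [-179.6, -0.1, -94.5]
ft_force: [0.2, 0.6, 0.1]
finger_gap: 85.4
t7.5 jig [165.6 -31.8 163.4] W [ 483.5 -157.2  163.4] rpy [-1.796e+02 -1.000e-01 -9.450e+01] F [0.2 0.6 0.1] gap 85.4 j6 70.7
bar jig [163.79088415 -62.78027576  38.90567076] 121
slat1 [([479, 270, 9], 0.92), ([503, 430, 12], 0.86), ([237, 360, 7], 0.72)]
offcut1 [([593, 29, 47], 0.59)]
scrap_tub [([506, -464, 3], 0.6)]
```

View pics/v5.png

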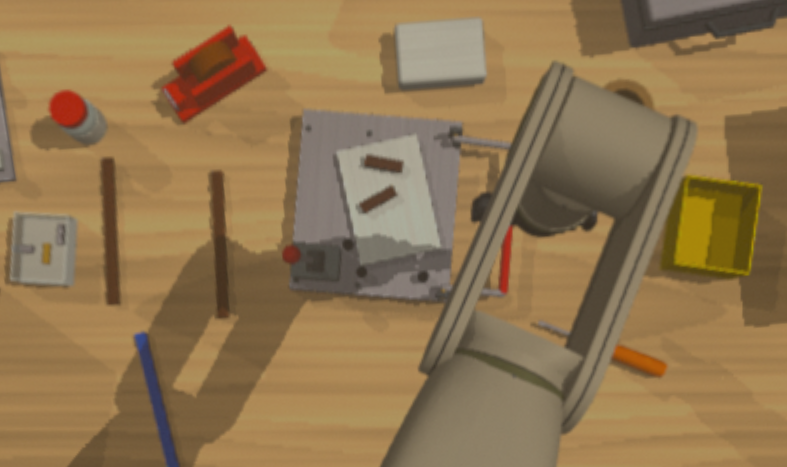

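The bar is folded out, with its top at z 39 and jig x 164. Two slats and two offcuts are in view (offcuts at pixels (383,163) and (377,200)). Now I measure the offcuts, the plate and the tub.

```bash
cat > m.py <<'E'
from h import *
def brown(im,p,T,x0,x1,y0,y1,z,s=2,amin=300):
    o=rect(im,p,T,x0,x1,y0,y1,z,s);o3=cv2.cvtColor(o,cv2.COLOR_BGR2HSV)
    b=o.astype(int);m=((b[...,2]<125)&(b[...,2]>b[...,0]*1.35)&(b[...,2]-b[...,0]>18)&(o3[...,1]>85)).astype(np.uint8)
    m=cv2.morphologyEx(m,cv2.MORPH_OPEN,np.ones((3,3)))
    n,l,stt,_=cv2.connectedComponentsWithStats(m);res=[]
    for i in range(1,n):
        if stt[i,4]>amin:
            yy,xx=np.nonzero(l==i);P=np.stack([x0+xx/s,y1-yy/s],1).astype(np.float32)
            c,(w,h),a=cv2.minAreaRect(P)
            if w<h: w,h,a=h,w,a+90
            res.append((np.round(c,1),round(w,1),round(h,1),round((a+90)%180-90,1)))
    return res
E
python3 - <<'E'
from m import *
z=np.load('pics/t1.npz');im=z['im'];W=z['W'];p=optics.camera_params('top')
print('offcuts jig',brown(im,p,J,-80,60,-40,110,50))
print('slats world',brown(im,p,np.eye(4),330,680,230,470,10,2,800))
o=cv2.cvtColor(rect(im,p,J,-120,84,-80,130,40,2),cv2.COLOR_BGR2HSV)
m=((o[...,2]>165)&(o[...,1]<45)).astype(np.uint8)
n,l,s,_=cv2.connectedComponentsWithStats(m);k=1+s[1:,4].argmax();yy,xx=np.nonzero(l==k)
P=np.stack([-120+xx/2,130-yy/2],1).astype(np.float32);print('plate',cv2.boxPoints(cv2.minAreaRect(P)).round(1).tolist(),cv2.minAreaRect(P))
h=cv2.cvtColor(im,cv2.COLOR_BGR2HSV)
y=(abs(h[...,0].astype(int)-27)<5)&(h[...,1]>170)&(W[...,1]<-350)&(W[...,2]>50)&(W[...,2]<75)
print('tub',cv2.minAreaRect(W[y][:,:2].astype(np.float32)),y.sum())
E
```

```text
offcuts jig [(array([-25.3,  62.2]), 53.6, 14.3, -6.3), (array([-28.7,  10.4]), 52.6, 13.7, 34.3)]
slats world [(array([501.6, 434.1]), 220.2, 24.3, 2.4), (array([460.8, 304.2]), 261.5, 147.5, 0.0), (array([671., 328.]), 58.0, 17.0, -90.0)]
plate [[-93.30000305175781, 76.19999694824219], [-46.5, -81.0999984741211], [66.0999984741211, -47.5], [19.299999237060547, 109.69999694824219]] ((-13.611766815185547, 14.323455810546875), (117.53799438476562, 164.0454559326172), 16.58104705810547)
tub ((501.6133117675781, -453.2949523925781), (114.30364227294922, 132.276123046875), 81.33111572265625) 343
```

```bash
python3 -m pendant '[[0.5,-47,-23,0,0],[0.5,-47,-23,0,0],[0.5,-47,-23,0,0],[0.5,-47,-23,0,0],[0.5,0,0,0,-8.4],[0.5,0,0,0,-8.4],[0.5,0,0,0,-8.4],[0.5,0,0,0,-8.4],[0.5,0,0,0,-8.4]]'
python3 -m pendant '[[0.5,0,0,0,-8.4],[0.5,0,0,0,-8.4],[0.5,0,0,0,-8.4],[0.5,0,0,0,-8.4],[0.5,0,0,0,-8.1],[0.5,0,0,0,0],[0.5,0,0,0,0]]'
python3 -c "
from h import *
to(-25.3,62.2,43,-100.8+90)"
```

```text
time: 8.6
tool_pos: [581.6, 16.2, 156.5]
tcp_rot: [179.8, 0.1, -52.2]
ft_force: [0.0, -0.2, -0.9]
finger_gap: 43.1
time: 9.3
tool_pos: [582.0, 16.1, 157.3]
tcp_rot: [180.0, 0.1, -11.1]
ft_force: [0.4, -0.3, 0.1]
finger_gap: 42.6
t9.3 jig [-14.9  52.9 157.3] W [582.   16.1 157.3] rpy [ 1.80e+02  1.00e-01 -1.11e+01] F [ 0.4 -0.3  0.1] gap 42.6 j6 7.6
shift [  8.3 -11.5 114.3] n 3.0
turn -0.3
```

```bash
python3 -m pendant '[[0.5,8,-11.5,35,0],[0.5,0,0,40,0],[0.5,0,0,28,0],[0.5,0,0,10,0],[0.5,0,0,0,0]]' 30
python3 -c "
from h import *
to(-25.3,62.2,43,-100.8+90)"
python3 -m pendant '[[0,0,0,0,0],[0,0,0,0,0],[0,0,0,0,0],[0,0,0,0,0],[0,0,0,0,0],[0,0,0,-30,0],[0,0,0,-50,0],[0,0,0,-30,0],[0,0,0,0,0]]' 
python3 -c "
from h import *
to(501.6,-453.3,130,None,False)"
```

```text
time: 9.8
tool_pos: [591.1, 25.9, 43.7]
tcp_rot: [180.0, 0.2, -10.9]
ft_force: [-0.2, 0.2, -0.4]
finger_gap: 43.0
t9.8 jig [-25.3  61.2  43.7] W [591.1  25.9  43.7] rpy [180.    0.2 -10.9] F [-0.2  0.2 -0.4] gap 43.0 j6 8.5
shift [ 1.  -0.1  0.7] n 1.0
turn -0.1
time: 10.7
tool_pos: [596.8, 25.7, 163.3]
tcp_rot: [-179.9, -0.7, -10.8]
ft_force: [0.1, 0.7, -0.2]
finger_gap: 14.3
t10.7 jig [-25.6  66.9 163.3] W [596.8  25.7 163.3] rpy [-179.9   -0.7  -10.8] F [ 0.1  0.7 -0.2] gap 14.3 j6 8.4
shift [ -4.  488.4  32.4] n 10.0
```

```bash
python3 -m pendant '[[0,0,48.8,0,0],[0,0,48.8,0,0],[0,0,48.8,0,0],[0,0,48.8,0,0],[0,0,48.8,0,0],[0,0,48.8,0,0],[0,0,48.8,0,0],[0,0,48.8,0,0],[0,0,48.8,0,0],[0,0,48.8,0,0]]' 
python3 -c "
from h import *
to(501.6,-453.3,40,None,False)"
```

```text
time: 11.7
tool_pos: [500.4, -455.3, 155.4]
tcp_rot: [-180.0, 0.0, -10.8]
ft_force: [0.2, 0.6, 0.0]
finger_gap: 13.9
t11.7 jig [461.4   8.5 155.4] W [ 500.4 -455.3  155.4] rpy [-180.     0.   -10.8] F [0.2 0.6 0. ] gap 13.9 j6 -35.8
shift [  0.9  -2.1 115.4] n 3.0
```

```bash
python3 -m pendant '[[0,0,0,40,0],[0,0,0,40,0],[0,0,0,33,0],[0,0,0,0,0],[0.5,0,0,0,0],[0.5,0,0,0,0],[0.5,0,0,0,0],[0.5,0,0,-40,0],[0.5,0,0,-40,0],[0.5,0,0,-35,0]]' 
python3 -m pendant '[[0.5,0,0,0,-8.2],[0.5,0,0,0,-8.2],[0.5,0,0,0,-8.2],[0.5,0,0,0,-8.2],[0.5,0,0,0,-8],[0.5,0,0,0,0]]' 
python3 -c "
from h import *
im,d,p=snap('top','t2');np.savez('pics/t2.npz',im=im,d=d)
from m import *
print('offcuts jig',brown(im,p,J,-80,60,-40,110,50))
to(-28.7,10.4,110,-94.5+34.3+90)"
```

```text
time: 12.7
tool_pos: [502.1, -454.2, 162.2]
tcp_rot: [179.9, -0.2, -10.8]
ft_force: [0.0, -1.0, 0.6]
finger_gap: 42.7
time: 13.3
tool_pos: [502.0, -454.1, 160.0]
tcp_rot: [179.8, -0.0, 30.1]
ft_force: [-0.6, 0.1, 0.2]
finger_gap: 42.6
offcuts jig [(array([-28.7,  10.4]), 52.6, 13.6, 34.1)]
t13.3 jig [460.    9.9 159.7] W [ 501.9 -454.   159.7] rpy [179.9  -0.   29.8] F [-0.1 -0.3  0.1] gap 43.1 j6 -76.3
shift [ 276.  -403.5   48.8] n 10.0
turn 0.0
```

```bash
python3 -m pendant '[[0.5,27.6,-40.35,0,0],[0.5,27.6,-40.35,0,0],[0.5,27.6,-40.35,0,0],[0.5,27.6,-40.35,0,0],[0.5,27.6,-40.35,0,0],[0.5,27.6,-40.35,0,0],[0.5,27.6,-40.35,0,0],[0.5,27.6,-40.35,0,0],[0.5,27.6,-40.35,0,0],[0.5,27.6,-40.35,10,0]]' 
python3 -m pendant '[[0.5,0,0,40,0],[0.5,0,0,30,0],[0.5,0,0,0,0],[0.5,0,0,0,0]]' 
python3 -c "
from h import *
to(-28.7,10.4,43.5,29.8)"
```

```text
time: 14.35
tool_pos: [540.1, 35.9, 150.6]
tcp_rot: [179.8, -0.3, 29.7]
ft_force: [1.3, -0.1, -0.2]
finger_gap: 42.6
time: 14.75
tool_pos: [538.6, 33.9, 78.6]
tcp_rot: [-180.0, 0.0, 29.8]
ft_force: [0.2, -0.9, -0.0]
finger_gap: 42.8
t14.8 jig [-29.2   8.3  78.6] W [538.6  33.9  78.6] rpy [-180.     0.    29.8] F [ 0.2 -0.9 -0. ] gap 42.8 j6 -31.7
shift [ 1.5  1.6 35.1] n 1.0
turn 0.0
```

```bash
python3 -m pendant '[[0.5,1.5,1.5,25,0],[0.5,0,0,10,0],[0.5,0,0,0,0],[0,0,0,0,0],[0,0,0,0,0],[0,0,0,0,0],[0,0,0,0,0],[0,0,0,-30,0],[0,0,0,-50,0],[0,0,0,-30,0]]' 
python3 -m pendant '[[0,0,0,0,0],[0,-27.6,40.35,0,0],[0,-27.6,40.35,0,0],[0,-27.6,40.35,0,0],[0,-27.6,40.35,0,0],[0,-27.6,40.35,0,0],[0,-27.6,40.35,0,0],[0,-27.6,40.35,0,0],[0,-27.6,40.35,0,0],[0,-27.6,40.35,0,0]]' 
python3 -c "
from h import *
to(501.6,-453.3,45,-10.8,False)"
```

```text
time: 15.75
tool_pos: [541.8, 33.4, 156.6]
tcp_rot: [179.9, -0.2, 30.0]
ft_force: [1.3, 0.7, -0.1]
finger_gap: 14.7
time: 16.75
tool_pos: [506.3, -407.1, 152.1]
tcp_rot: [-180.0, 0.0, 30.0]
ft_force: [0.7, -0.5, 0.2]
finger_gap: 14.5
t16.8 jig [412.9  10.6 152.1] W [ 506.3 -407.1  152.1] rpy [-180.    0.   30.] F [ 0.7 -0.5  0.2] gap 14.5 j6 -73.3
shift [-27.2  37.8 107.1] n 3.0
turn 40.8
```

```bash
python3 -m pendant '[[0,-27,38,0,0],[0,0,0,0,8.2],[0,0,0,0,8.2],[0,0,0,0,8.2],[0,0,0,0,8.2],[0,0,0,0,8.0],[0,0,0,40,0],[0,0,0,40,0],[0,0,0,26,0],[0,0,0,0,0]]' 
python3 -m pendant '[[0.5,0,0,0,0],[0.5,0,0,0,0],[0.5,0,0,0,0],[0.3,0,0,-40,0],[0,0,0,-40,0],[0,0,0,-35,0],[0,0,0,0,8.4],[0,0,0,0,8.4],[0,0,0,0,8.4],[0,0,0,0,8.4]]' 
python3 -m pendant '[[0,0,0,0,8.4],[0,0,0,0,8.4],[0,0,0,0,8.4],[0,0,0,0,8.4],[0,0,0,0,8.4],[0,0,0,0,8.1],[0,0,0,0,0]]'
python3 - <<'E'
from m import *
im,d,p=snap('side','s2')
print('off',[(np.round(x['at']).astype(int).tolist(),round(x['score'],2)) for x in optics.search_frame('side','offcut1')])
a=im;q=project([501,-453,30],p)[0].astype(int);c=project(J2W(0,0,40),p)[0].astype(int)
f=lambda q,w:cv2.resize(im[q[1]-w*3//4:q[1]+w*3//4,q[0]-w:q[0]+w],(400,300))
cv2.imwrite('pics/v6.png',np.hstack([f(q,50),f(c,70)]))
to(30,150,120,-94.5)
E
```

```text
time: 17.75
tool_pos: [499.4, -448.3, 40.2]
tcp_rot: [-179.6, 0.5, -10.8]
ft_force: [-0.4, 1.7, -0.8]
finger_gap: 15.0
time: 18.75
tool_pos: [503.3, -452.4, 164.0]
tcp_rot: [180.0, -0.2, -44.8]
ft_force: [0.2, -0.0, -0.6]
finger_gap: 0.0
time: 19.45
tool_pos: [503.2, -452.3, 163.7]
tcp_rot: [-179.9, -0.1, -94.6]
ft_force: [-0.5, 1.0, 1.4]
finger_gap: 0.0
off []
t19.6 jig [458.1  10.9 163.1] W [ 503.  -452.1  163.1] rpy [-1.799e+02 -1.000e-01 -9.430e+01] F [ 0.5  0.3 -0.4] gap 0.2 j6 48.0
shift [-427.6 -140.8   42.8] n 10.0
turn 0.2
```

View pics/v6.png

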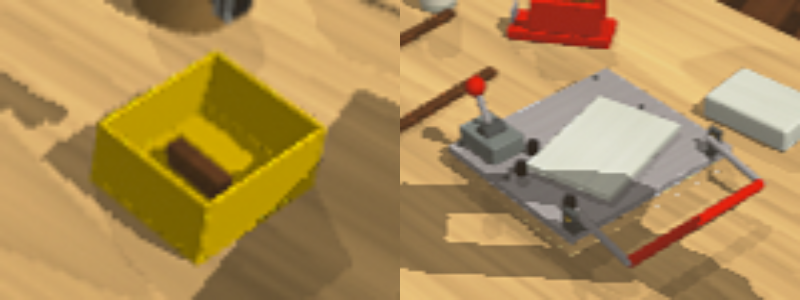

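The tub shows one offcut (pixel (200,165)), and the near wall may hide the second. The plate is clear. Next I push the plate's far corner.

```bash
python3 -m pendant '[[0,-44.3,-13.4,0,0],[0,-44.3,-13.4,0,0],[0,-44.3,-13.4,0,0],[0,-44.3,-13.4,0,0],[0,-44.3,-13.4,0,0],[0,-44.3,-13.4,0,0],[0,-44.3,-13.4,0,0],[0,-44.3,-13.4,0,0],[0,-44.3,-13.4,0,0],[0,-44.3,-13.4,0,0]]' 
python3 -m pendant '[[0,0,0,40,0],[0,0,0,30,0],[0,0,0,0,0],[0,0,0,0,0]]'
python3 - <<'E'
from m import *
to(15,143,33,-94.5)
im,d,p=snap('top')
print(brown(im,p,np.eye(4),430,580,-520,-390,10,2,60))
E
```

```text
time: 20.55
tool_pos: [671.8, -18.8, 162.6]
tcp_rot: [-179.9, -0.0, -94.3]
ft_force: [1.4, -0.2, -0.7]
finger_gap: -0.1
time: 20.95
tool_pos: [670.8, -20.7, 92.0]
tcp_rot: [179.9, 0.0, -94.4]
ft_force: [1.3, 0.1, 0.5]
finger_gap: 0.1
t20.9 jig [ 14.9 144.3  92. ] W [670.8 -20.7  92. ] rpy [179.9   0.  -94.4] F [1.3 0.1 0.5] gap 0.1 j6 88.3
shift [ 0.1  1.2 59. ] n 2.0
turn 0.1
[(array([ 504.8, -454.7]), 149.5, 129.5, 0.0), (array([ 511.5, -474.5]), 128.7, 104.7, -6.6), (array([ 451.5, -481. ]), 4.0, 4.0, -90.0), (array([ 578.2, -511.8]), 15.5, 2.5, -90.0)]
```

```bash
python3 -m pendant '[[0,0,0,30,0],[0,0,0,29,0],[0,0,0,0,0],[0,0,6,0,0],[0,2,6,0,0],[0,3,6,0,0],[0,4,5,0,0],[0,4,5,0,0],[0,4,5,0,0],[0,4,4,0,0]]'
python3 - <<'E'
from m import *
to(40,96,33,-94.5)
E
```

```text
time: 22.0
tool_pos: [635.5, -40.3, 34.9]
tcp_rot: [-179.6, -0.1, -94.5]
ft_force: [13.9, -6.9, -2.3]
finger_gap: -0.0
t22.0 jig [ 37.2 110.6  34.9] W [635.5 -40.3  34.9] rpy [-1.796e+02 -1.000e-01 -9.450e+01] F [13.9 -6.9 -2.3] gap -0.0 j6 86.3
shift [ 2.8 14.6  1.8] n 1.0
turn -0.0
```

```bash
python3 -m pendant '[[0,0,2,0,0],[0,1,3,0,0],[0,0,3,0,0]]' 
python3 -m pendant '[[0,1,3,0,0],[0,0,2,0,0],[0,0,0,0,0]]'
python3 - <<'E'
from m import *
to(40,96,33,-94.5)
E
```

```text
time: 22.3
tool_pos: [632.5, -43.5, 37.6]
tcp_rot: [-178.9, -0.3, -94.6]
ft_force: [31.2, -16.9, -2.3]
finger_gap: 0.0
time: 22.6
tool_pos: [630.9, -45.6, 40.1]
tcp_rot: [-178.5, -0.4, -94.6]
ft_force: [33.7, -19.3, -2.2]
finger_gap: -0.0
t22.6 jig [ 42.7 106.5  40.1] W [630.9 -45.6  40.1] rpy [-178.5   -0.4  -94.6] F [ 33.7 -19.3  -2.2] gap -0.0 j6 86.1
shift [-2.8 10.7  6.8] n 1.0
turn -0.1
```

```bash
python3 -m pendant '[[0,0,-10,0,0],[0,0,-20,0,0],[0,0,-10,-40,0],[0,0,-10,-50,0],[0,0,-50,-30,0],[0,0,-50,0,0]]'
python3 - <<'E'
from m import *
im,d,p=snap('top','t3');np.savez('pics/t3.npz',im=im,d=d,W=cloud(d,p))
cv2.imwrite('pics/v7.png',rect(im,p,J,-170,110,-140,150,40,2))
E
```

```text
time: 23.2
tool_pos: [764.7, -51.7, 155.7]
tcp_rot: [-179.5, -0.0, -94.5]
ft_force: [0.7, -0.5, 2.0]
finger_gap: -0.2
```

View pics/v7.png

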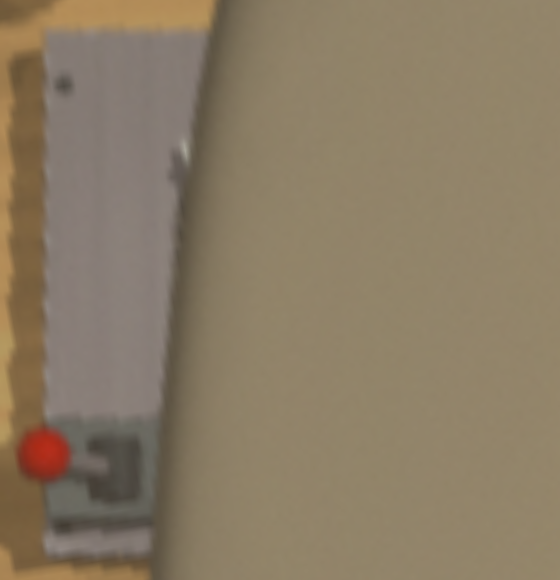

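Run:
```python
from m import *
im,d,p=snap('side','s3')
cv2.imwrite('pics/v8.png',rect(im,p,J,-170,110,-140,150,40,2))
im,d,p=snap('wrist','w3');W=cloud(d,p);q=inT(W,J)
print('wrist eye',p['eye'], project(J2W(0,0,40),p))
# plate from side: white mask fit
```

```text
wrist eye [831.61986384 -56.80648629 286.17573346] [[279.88354469 432.94125703]]
```

View pics/v8.png

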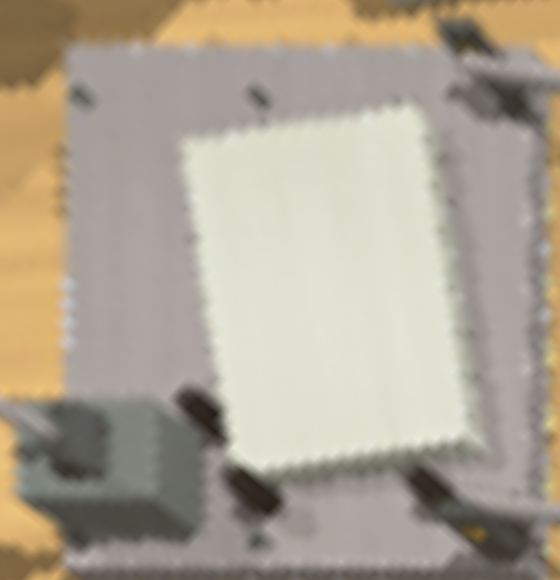

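Pushing the corner got it only to about 8°, because the push line runs through the peg and jams (side view: plate corners at pixels (185,140), (422,108), (480,440), (245,470)). I'll finish the turn by pushing the far end of its -x edge towards +x, then seat it.

Run:
```python
from m import *
to(-115,60,150,-94.5)
```

```text
t23.4 jig [ 38.3 237.9 143.1] W [762.3 -51.5 143.1] rpy [179.7   0.  -94.5] F [-0.3  0.3 -0.4] gap -0.2 j6 86.8
shift [-153.2  178.    -6. ] n 5.0
turn -0.0
```

```bash
python3 -m pendant '[[0,-31,35.6,0,0],[0,-31,35.6,0,0],[0,-31,35.6,0,0],[0,-31,35.6,0,0],[0,-30,35.6,0,0],[0,0,0,50,0],[0,0,0,40,0],[0,0,0,19,0],[0,0,0,0,0],[0,0,0,0,0]]'
python3 -m pendant '[[0,5,0,0,0],[0,5,0,0,0],[0,5,0,0,0],[0,4,0,0,0],[0,4,0,0,0]]'
python3 -c "
from m import *
st()"
```

```text
time: 24.35
tool_pos: [595.5, 116.4, 39.2]
tcp_rot: [180.0, -0.0, -94.5]
ft_force: [0.4, 0.8, 0.9]
finger_gap: -0.3
time: 24.85
tool_pos: [594.7, 93.2, 38.8]
tcp_rot: [-180.0, 0.0, -94.5]
ft_force: [-0.1, -0.0, -0.9]
finger_gap: -0.0
t24.9 jig [-92.7  59.5  38.8] W [594.7  93.2  38.8] rpy [-180.     0.   -94.5] F [-0.1 -0.  -0.9] gap -0.0 j6 98.6
```

```bash
python3 -m pendant '[[0,0,0,5.5,0],[0,0,0,0,0]]'
python3 -m pendant '[[0,4,0,0,0],[0,4,0,0,0],[0,4,0,0,0],[0,0,0,0,0]]'
python3 -m pendant '[[0,4,0,0,0],[0,4,0,0,0],[0,4,0,0,0],[0,0,0,0,0]]'
python3 -c "
from m import *
st()"
```

```text
time: 25.05
tool_pos: [593.8, 93.6, 31.9]
tcp_rot: [179.9, -0.0, -94.5]
ft_force: [0.2, -0.4, -1.2]
finger_gap: 0.0
time: 25.45
tool_pos: [594.1, 81.4, 33.6]
tcp_rot: [-179.9, 0.0, -94.5]
ft_force: [0.8, 0.8, 2.5]
finger_gap: -0.3
time: 25.85
tool_pos: [593.4, 69.2, 33.6]
tcp_rot: [-179.9, -0.0, -94.5]
ft_force: [4.2, 1.0, 2.0]
finger_gap: -0.1
t25.9 jig [-68.8  60.1  33.6] W [593.4  69.2  33.6] rpy [-179.9   -0.   -94.5] F [4.2 1.  2. ] gap -0.1 j6 96.3
```

```bash
cat >> m.py <<'E'
def plate(cam='side',save=None):
    im,d,p=snap(cam)
    o=rect(im,p,J,-130,110,-130,150,40,2);h=cv2.cvtColor(o,cv2.COLOR_BGR2HSV)
    m=((h[...,2]>190)&(h[...,1]<40)).astype(np.uint8)
    m=cv2.morphologyEx(m,cv2.MORPH_OPEN,np.ones((5,5)))
    n,l,s,_=cv2.connectedComponentsWithStats(m);k=1+s[1:,4].argmax();yy,xx=np.nonzero(l==k)
    P=np.stack([-130+xx/2,150-yy/2],1).astype(np.float32);R_=cv2.minAreaRect(P)
    print(cam,'plate',cv2.boxPoints(R_).round(1).tolist(),np.round(R_[1],1),round(R_[2],1))
    if save: cv2.imwrite('pics/%s.png'%save,o)
E
python3 -c "
from m import *
plate('side','v9');plate('top')"
```

```text
side plate [[-66.80000305175781, 83.9000015258789], [-56.900001525878906, -86.9000015258789], [71.5, -79.5], [61.5, 91.30000305175781]] [128.6 171. ] 3.3Traceback (most recent call last):
  File "<string>", line 3, in <module>
    plate('side','v9');plate('top')
                       ~~~~~^^^^^^^
  File "m.py", line 19, in plate
    n,l,s,_=cv2.connectedComponentsWithStats(m);k=1+s[1:,4].argmax();yy,xx=np.nonzero(l==k)
                                                    ~~~~~~~~~~~~~~^^
ValueError: attempt to get argmax of an empty sequence
```

View pics/v9.png

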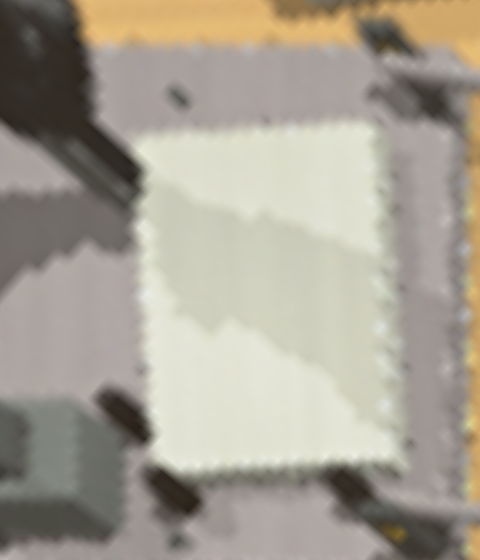

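```bash
python3 -m pendant '[[0,3,0,0,0],[0,3,0,0,0],[0,2,0,0,0],[0,0,0,0,0]]'
python3 -c "
from m import *
plate('side');to(10,125,140)"
```

```text
time: 26.35
tool_pos: [592.7, 62.0, 33.6]
tcp_rot: [-179.9, 0.0, -94.5]
ft_force: [4.3, 3.5, 3.2]
finger_gap: 0.6
side plate [[-59.099998474121094, 84.30000305175781], [-56.5, -86.19999694824219], [74.30000305175781, -84.30000305175781], [71.69999694824219, 86.30000305175781]] [130.8 170.6] 0.9
t26.4 jig [-61.5  60.   33.6] W [592.7  62.   33.6] rpy [-179.9    0.   -94.5] F [5.  2.4 3.5] gap -0.0 j6 95.5
shift [  71.4  -65.2 -106.4] n 3.0
```

```bash
python3 -m pendant '[[0,-8,0,0,0],[0,0,0,-40,0],[0,26,-22,-40,0],[0,26,-22,0,0],[0,27,-21,0,0],[0,0,0,40,0],[0,0,0,38,0],[0,0,0,0,0],[0,0,0,0,0]]'
python3 -c "
from m import *
to(10,125,33)"
```

```text
time: 27.3
tool_pos: [648.9, -12.7, 31.7]
tcp_rot: [179.8, -0.0, -94.5]
ft_force: [-0.4, -0.1, 1.4]
finger_gap: 0.1
t27.3 jig [  8.6 121.8  31.7] W [648.9 -12.7  31.7] rpy [179.8  -0.  -94.5] F [-0.4 -0.1  1.4] gap 0.1 j6 88.9
shift [ 1.4 -3.1 -1.3] n 1.0
```

```bash
python3 -m pendant '[[0,0,5,-1,0],[0,0,5,0,0],[0,0,5,0,0],[0,0,4,0,0],[0,0,3,0,0],[0,0,2,0,0],[0,0,0,0,0]]'
python3 -c "
from m import *
st()"
```

```text
time: 28.0
tool_pos: [626.1, -10.8, 34.2]
tcp_rot: [180.0, 0.0, -94.5]
ft_force: [-0.1, 0.2, 0.5]
finger_gap: 0.3
t28.0 jig [ 8.5 99.  34.2] W [626.1 -10.8  34.2] rpy [180.    0.  -94.5] F [-0.1  0.2  0.5] gap 0.3 j6 88.8
```

```bash
python3 -m pendant '[[0,0,2,0,0],[0,0,2,0,0],[0,0,0,0,0]]'
python3 -m pendant '[[0,0,2,0,0],[0,0,1,0,0],[0,0,0,0,0]]'
python3 -c "
from m import *
st();plate()"
```

```text
time: 28.3
tool_pos: [622.9, -10.7, 34.4]
tcp_rot: [-179.9, -0.0, -94.5]
ft_force: [2.8, -1.1, -1.5]
finger_gap: 0.1
time: 28.6
tool_pos: [622.3, -11.3, 35.7]
tcp_rot: [-179.6, -0.1, -94.5]
ft_force: [10.3, -3.7, -3.2]
finger_gap: 0.2
t28.6 jig [ 9.3 95.2 35.7] W [622.3 -11.3  35.7] rpy [-1.796e+02 -1.000e-01 -9.450e+01] F [10.3 -3.7 -3.2] gap 0.2 j6 88.8
side plate [[-61.29999923706055, 81.0], [-55.0, -89.19999694824219], [73.19999694824219, -84.4000015258789], [66.9000015258789, 85.80000305175781]] [128.3 170.3] 2.1
```

```bash
python3 -m pendant '[[0,0,-8,0,0],[0,0,0,-40,0],[0,20,40,-20,0],[0,20,40,0,0],[0,25,30,0,0],[0,20,34,0,0],[0,5,0,20,0],[0,0,0,40,0],[0,0,0,0,0],[0,0,0,0,0]]'
python3 -c "
from m import *
to(95,-42,33)"
```

```text
time: 29.65
tool_pos: [475.7, -88.9, 33.7]
tcp_rot: [179.8, 0.0, -94.5]
ft_force: [0.1, -0.6, 0.0]
finger_gap: 0.1
t29.6 jig [ 98.1 -44.9  33.7] W [475.7 -88.9  33.7] rpy [179.8   0.  -94.5] F [ 0.1 -0.6  0. ] gap 0.1 j6 77.8
shift [-3.1 -2.9  0.7] n 1.0
```

```bash
python3 -m pendant '[[0,-6,0,0,0],[0,-6,0,0,0],[0,-6,0,0,0],[0,-4,0,0,0],[0,0,0,0,0]]'
python3 -m pendant '[[0,-2,0,0,0],[0,-2,0,0,0],[0,0,0,0,0]]'
python3 -m pendant '[[0,-2,0,0,0],[0,-2,0,0,0],[0,0,0,0,0]]'
python3 -c "
from m import *
st()"
```

```text
time: 30.15
tool_pos: [478.8, -66.6, 34.5]
tcp_rot: [-180.0, -0.0, -94.4]
ft_force: [-0.5, -0.7, 0.3]
finger_gap: -0.0
time: 30.45
tool_pos: [478.7, -63.5, 34.1]
tcp_rot: [180.0, -0.0, -94.5]
ft_force: [-1.5, -1.0, -0.2]
finger_gap: 0.2
time: 30.75
tool_pos: [479.0, -59.5, 34.1]
tcp_rot: [180.0, -0.0, -94.5]
ft_force: [-2.2, -3.3, 1.6]
finger_gap: -0.2
t30.8 jig [ 68.5 -43.8  34.1] W [479.  -59.5  34.1] rpy [180.   -0.  -94.5] F [-2.2 -3.3  1.6] gap -0.2 j6 81.4
```

```bash
python3 -m pendant '[[0,-1.5,0,0,0],[0,-1.5,0,0,0],[0,0,0,0,0]]'
python3 -m pendant '[[0,-1,0,0,0],[0,-1,0,0,0],[0,0,0,0,0]]'
python3 -c "
from m import *
st();plate()"
```

```text
time: 31.05
tool_pos: [479.6, -58.4, 34.2]
tcp_rot: [-179.9, -0.2, -94.5]
ft_force: [-0.3, -14.6, -2.6]
finger_gap: -0.1
time: 31.35
tool_pos: [480.0, -58.1, 34.5]
tcp_rot: [-179.9, -0.4, -94.5]
ft_force: [-0.4, -22.3, -2.7]
finger_gap: 0.2
t31.4 jig [ 67.1 -42.9  34.5] W [480.  -58.1  34.5] rpy [-179.9   -0.4  -94.5] F [ -0.4 -22.3  -2.7] gap 0.2 j6 82.0
side plate [[-20.799999237060547, 84.5999984741211], [61.599998474121094, 5.5], [100.5, 46.099998474121094], [18.100000381469727, 125.19999694824219]] [ 56.2 114.2] 46.2
```

```bash
python3 -m pendant '[[0,10,0,0,0],[0,0,0,-40,0],[0,-20,-40,-20,0],[0,-20,-40,0,0],[0,-20,-40,0,0],[0,-15,-40,0,0],[0,0,-5,20,0],[0,0,0,40,0],[0,0,0,0,0],[0,0,0,0,0]]'
python3 -c "
from m import *
to(2,115,33)"
```

```text
time: 32.4
tool_pos: [648.3, -1.9, 33.0]
tcp_rot: [179.9, 0.1, -94.5]
ft_force: [-0.2, -0.3, -0.7]
finger_gap: 0.0
t32.4 jig [ -2.1 120.4  33. ] W [648.3  -1.9  33. ] rpy [ 1.799e+02  1.000e-01 -9.450e+01] F [-0.2 -0.3 -0.7] gap 0.0 j6 89.7
shift [ 4.1  5.4 -0. ] n 1.0
```

```bash
python3 -m pendant '[[0,0,6,-1,0],[0,0,6,0,0],[0,0,5,0,0],[0,0,4,0,0],[0,0,2,0,0],[0,0,0,0,0]]'
python3 -m pendant '[[0,0,1.5,0,0],[0,0,1.5,0,0],[0,0,0,0,0]]'
python3 -c "
from m import *
st()"
```

```text
time: 33.0
tool_pos: [625.8, -0.8, 35.3]
tcp_rot: [-180.0, 0.0, -94.5]
ft_force: [-0.8, -0.5, -0.0]
finger_gap: -0.1
time: 33.3
tool_pos: [623.6, -0.6, 35.4]
tcp_rot: [-179.9, 0.0, -94.5]
ft_force: [2.5, -0.3, -0.5]
finger_gap: -0.1
t33.3 jig [-1.5 95.7 35.4] W [ 6.236e+02 -6.000e-01  3.540e+01] rpy [-179.9    0.   -94.5] F [ 2.5 -0.3 -0.5] gap -0.1 j6 89.7
```

```bash
python3 -m pendant '[[0,0,2,0,0],[0,0,2,0,0],[0,0,1,0,0],[0,0,0,0,0]]'
python3 -c "
from m import *
st()"
python3 -m pendant '[[0,0,-10,0,0],[0,0,0,-50,0],[0.5,0,0,-50,0],[0.5,-40,0,0,0],[0.5,-40,0,0,0],[0.5,-40,0,0,0],[0.5,-40,0,0,0],[0.5,-40,0,0,0],[0.5,0,0,0,0]]'
python3 - <<'E'
from m import *
plate('top','va');plate('side');np.savez('pics/pc.npz',x=0)
im,d,p=snap('top','t5')
print('slats',brown(im,p,np.eye(4),330,660,395,470,10,2,800),brown(im,p,np.eye(4),330,660,240,300,10,2,800))
print([(np.round(x['at']).astype(int).tolist(),round(x['score'],2)) for x in optics.search_frame('top','slat1')])
print(brown(im,p,np.eye(4),430,580,-520,-390,10,2,60))
st()
E
```

```text
time: 33.7
tool_pos: [622.6, -0.2, 37.6]
tcp_rot: [-179.4, 0.0, -94.5]
ft_force: [15.1, 1.2, -2.2]
finger_gap: -0.0
t33.7 jig [-1.8 94.7 37.6] W [ 6.226e+02 -2.000e-01  3.760e+01] rpy [-179.4    0.   -94.5] F [15.1  1.2 -2.2] gap -0.0 j6 89.7
time: 34.6
tool_pos: [642.9, 203.6, 134.7]
tcp_rot: [179.9, 0.1, -94.2]
ft_force: [0.5, -0.3, 0.2]
finger_gap: 42.9Traceback (most recent call last):
  File "<stdin>", line 2, in <module>
  File "m.py", line 19, in plate
    n,l,s,_=cv2.connectedComponentsWithStats(m);k=1+s[1:,4].argmax();yy,xx=np.nonzero(l==k)
                                                    ~~~~~~~~~~~~~~^^
ValueError: attempt to get argmax of an empty sequence
```

```bash
sed -i "s/(h\[...,2\]>190)/(h[...,2]>(160 if cam=='top' else 190))/; s/(h\[...,1\]<40)/(h[...,1]<45)/; s/h=cv2.cvtColor(o,cv2.COLOR_BGR2HSV)/h=cv2.cvtColor(o,cv2.COLOR_BGR2HSV)\n    if save: cv2.imwrite('pics\/%s.png'%save,o)/" m.py
python3 - <<'E'
from m import *
try: plate('top','va')
except Exception as e: print(e)
plate('side')
im,d,p=snap('top','t5')
print('slats',brown(im,p,np.eye(4),330,660,395,470,10,2,800),brown(im,p,np.eye(4),330,660,240,300,10,2,800))
print([(np.round(x['at']).astype(int).tolist(),round(x['score'],2)) for x in optics.search_frame('top','slat1')])
st()
E
```

```text
top plate [[-58.0, 82.5], [-58.0, -84.5], [59.5, -84.5], [59.5, 82.5]] [117.5 167. ] 0.0
side plate [[-61.5, -86.0], [68.5, -86.0], [68.5, 84.5], [-61.5, 84.5]] [170.5 130. ] 90.0
slats [(array([444. , 460.8]), 136.0, 18.5, 0.0), (array([544.5, 432.8]), 225.0, 74.5, 0.0)] [(array([586.1, 270.5]), 63.2, 12.8, -77.4)]
[([237, 364, 8], 0.57)]
t34.9 jig [-200.2  100.2  134.8] W [643.7 197.1 134.8] rpy [180.   -0.  -94.6] F [-0.8  0.2  0.2] gap 42.5 j6 107.3
```

View pics/va.png

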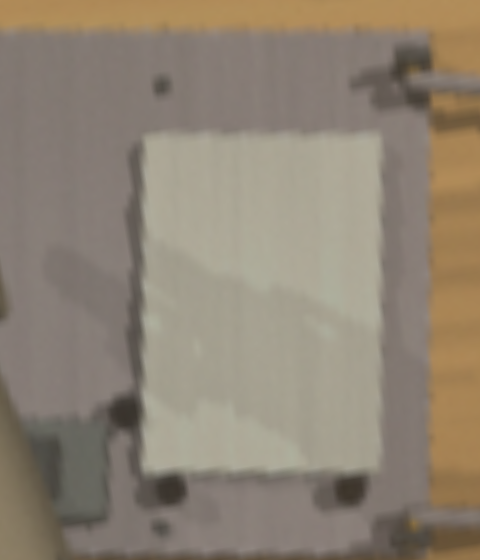

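The plate is square (0.0°) and snug: it covers x -58..59.5 and y -84.5..82.5, touching the pegs at pixels (125,412), (170,490) and (350,490). Now the slats, starting with the one nearer the jig.

Run:
```python
from h import *
to(482,271,140,-88,False)
```

```text
t34.9 jig [-200.2  100.2  134.8] W [643.7 197.1 134.8] rpy [180.   -0.  -94.6] F [-0.8  0.2  0.2] gap 42.5 j6 107.3
shift [-60.8 167.1  -5.1] n 4.0
turn -6.6
```

```bash
python3 -m pendant '[[0.5,-15.2,41.8,-5,0],[0.5,-15.2,41.8,0,0],[0.5,-15.2,41.8,0,0],[0.5,-15.2,41.8,0,0],[0.5,0,0,0,-6.5],[0.5,0,0,0,0],[0.5,0,0,0,0]]'
cat > w.py <<'E'
from m import *
import sys
cx,cy=map(float,sys.argv[1:3])
s=st();im,d,p=snap('wrist','w%d'%(s['time']*10))
print(brown(im,p,np.eye(4),cx-150,cx+150,cy-45,cy+45,10,2,400))
cv2.imwrite('pics/ww%d.png'%(s['time']*10),rect(im,p,np.eye(4),cx-150,cx+150,cy-45,cy+45,10,2))
W=cloud(d,p);m=(abs(W[...,0]-cx)<140)&(abs(W[...,1]-cy)<45)&(W[...,2]>5)&(W[...,2]<16);q=W[m]
print(m.sum(),cv2.minAreaRect(q[:,:2].astype(np.float32)) if m.sum()>20 else '',np.median(q[:,2]))
to(cx,cy,8,-88,False)
E
python3 w.py 482 271; ls pics
```

```text
time: 35.55
tool_pos: [482.8, 271.3, 140.6]
tcp_rot: [-179.9, 0.0, -88.3]
ft_force: [1.1, -0.1, 0.8]
finger_gap: 42.5
t35.5 jig [-261.5  -66.   140.6] W [482.8 271.3 140.6] rpy [-179.9    0.   -88.3] F [ 1.1 -0.1  0.8] gap 42.5 j6 112.3
[(array([482.3, 272.3]), 218.6, 19.4, 2.1)]
4442 ((482.7015075683594, 270.3695983886719), (219.3842315673828, 15.745399475097656), 2.1895463466644287) 10.223958413439448
t35.6 jig [-261.5  -65.8  140.5] W [483.  271.3 140.5] rpy [-180.     0.   -88.3] F [ 0.1 -0.3 -1. ] gap 42.7 j6 112.3
shift [  0.3   1.1 132.5] n 3.0
turn -0.3
s2.png
s3.png
side0.npz
side0.png
t1.npz
t1.png
t2.npz
t2.png
t3.npz
t3.png
t5.png
top0.npz
top0.png
v1.png
v2.png
v3.png
v4.png
v5.png
v6.png
v7.png
v8.png
v9.png
va.png
w3.png
w355.png
ww355.png
```

```bash
python3 -m pendant '[[0.5,1,0,45,-0.5],[0.5,0,0,45,0],[0.5,0,0,35,0],[0.5,0,0,10,0],[0.5,0,0,0,0],[0,0,0,0,0],[0,0,0,0,0],[0,0,0,0,0],[0,0,0,0,0],[0,0,0,0,0]]' 70
python3 -m pendant '[[0,0,0,-30,0],[0,0,0,-50,0],[0,0,0,-50,0],[0,0,0,0,0]]'
python3 -c "
from h import *
to(105,-15,150,-4.5)"
```

```text
time: 36.6
tool_pos: [484.3, 272.0, 8.1]
tcp_rot: [-179.7, 0.1, -87.5]
ft_force: [0.3, -2.4, 6.5]
finger_gap: 12.1
time: 37.0
tool_pos: [487.5, 273.8, 145.8]
tcp_rot: [-179.1, 0.4, -87.5]
ft_force: [1.6, -0.2, 0.1]
finger_gap: 11.8
t37.0 jig [-264.4  -61.5  145.8] W [487.5 273.8 145.8] rpy [-179.1    0.4  -87.5] F [ 1.6 -0.2  0.1] gap 11.8 j6 111.6
shift [372.3  -1.3  -6.5] n 8.0
turn -83.0
```

```bash
python3 -m pendant '[[0,46,0,0,0],[0,46,0,0,0],[0,46,0,0,0],[0,46,0,0,0],[0,46,0,0,0],[0,46,0,0,0],[0,46,0,0,0],[0,46,0,0,0]]'
python3 -m pendant '[[0,0,0,0,-8.3],[0,0,0,0,-8.3],[0,0,0,0,-8.3],[0,0,0,0,-8.3],[0,0,0,0,-8.3],[0,0,0,0,-8.3],[0,0,0,0,-8.3],[0,0,0,0,-8.3],[0,0,0,0,-8.3],[0,0,0,0,-8.3]]'
python3 -c "
from m import *
s=to(105,-15,47,-4.5)
im,d,p=snap('wrist','wh1');W=inT(cloud(d,p),J);tz=r.sense()['tool_pos'][2]
q=W[(W[...,2]>tz-20)&(W[...,2]<tz+25)];print(len(q),np.percentile(q,[1,50,99],axis=0).round(0).tolist() if len(q) else '')
if len(q)>30: print(cv2.minAreaRect(q[:,:2].astype(np.float32)))
"
```

```text
time: 37.8
tool_pos: [498.5, -98.5, 136.6]
tcp_rot: [-179.8, -0.1, -87.5]
ft_force: [0.4, 0.5, -1.0]
finger_gap: 11.7
time: 38.8
tool_pos: [498.7, -96.6, 136.4]
tcp_rot: [180.0, -0.1, -4.2]
ft_force: [-0.1, -0.5, -0.6]
finger_gap: 11.6
t38.8 jig [104.  -21.3 136.4] W [498.7 -96.6 136.4] rpy [ 1.8e+02 -1.0e-01 -4.2e+00] F [-0.1 -0.5 -0.6] gap 11.6 j6 -12.6
shift [ 6.1  1.  89.4] n 2.0
turn 0.3
12771 [[-4.0, -39.0, 137.0], [62.0, -22.0, 138.0], [151.0, -6.0, 160.0]]
((74.73577117919922, -24.9287109375), (159.8426513671875, 38.62300109863281), 6.79594612121582)
```

```bash
python3 -m pendant '[[0,6,1,35,0.3],[0,0,0,30,0],[0,0,0,15,0],[0,0,0,5,0],[0,0,0,0,0]]'
python3 -c "
from h import *
st()"
```

```text
time: 39.35
tool_pos: [503.9, -97.9, 50.3]
tcp_rot: [-180.0, 0.0, -4.9]
ft_force: [-0.6, 0.5, -0.4]
finger_gap: 12.2
t39.4 jig [104.9 -16.   50.3] W [503.9 -97.9  50.3] rpy [-180.     0.    -4.9] F [-0.6  0.5 -0.4] gap 12.2 j6 -11.9
```

```bash
python3 -m pendant '[[0,0,0,1,-0.3],[0,0,0,0.7,0],[0,0,0,0,0]]'
python3 -m pendant '[[0.4,0,0,0,0],[0.4,0,0,0,0],[0.4,0,0,0,0],[0.4,0,0,-30,0],[0.4,0,0,-40,0],[0.4,0,0,-30,0]]'
python3 -c "
from m import *
im,d,p=snap('wrist','wp1');print('placed',brown(im,p,J,-30,220,-60,40,50,2,400))
W=inT(cloud(d,p),J);m=(W[...,2]>44)&(W[...,2]<58)&(abs(W[...,1]+16)<40);q=W[m];print(m.sum(),cv2.minAreaRect(q[:,:2].astype(np.float32)),np.percentile(q[:,2],[5,50,95]))
to(502,434,140,-87.6,False)"
```

```text
time: 39.65
tool_pos: [504.7, -98.2, 49.5]
tcp_rot: [180.0, -0.1, -4.5]
ft_force: [-0.2, 0.1, -0.8]
finger_gap: 11.6
time: 40.25
tool_pos: [504.1, -98.0, 150.4]
tcp_rot: [180.0, -0.1, -4.5]
ft_force: [0.5, -0.8, -0.2]
finger_gap: 34.0
placed [(array([123.2,  19.2]), 12.5, 11.5, -90.0), (array([106.9, -23.6]), 218.4, 60.7, 8.3), (array([123.1, -43.4]), 20.1, 13.4, 80.5)]
5487 ((105.99472045898438, -16.38680648803711), (16.022146224975586, 220.77098083496094), 89.84125518798828) [49.08575372 50.17923658 51.27830502]
t40.3 jig [105.6 -12.8 156.1] W [507.  -98.8 156.1] rpy [179.9  -0.5  -4.5] F [2.3 0.  4.1] gap 34.2 j6 -12.2
shift [ -47.  -530.8   14.8] n 11.0
turn 83.1
```

```bash
python3 -m pendant '[[0.5,-4.3,-48.3,0,0],[0.5,-4.3,-48.3,0,0],[0.5,-4.3,-48.3,0,0],[0.5,-4.3,-48.3,0,0],[0.5,-4.3,-48.3,0,0],[0.5,-4.3,-48.3,0,0],[0.5,-4.3,-48.3,0,0],[0.5,-4.3,-48.3,0,0],[0.5,-4.3,-48.3,0,0],[0.5,-4.3,-48.3,0,0]]'
python3 -m pendant '[[0.5,-4,-48,0,0],[0.5,0,0,0,8.3],[0.5,0,0,0,8.3],[0.5,0,0,0,8.3],[0.5,0,0,0,8.3],[0.5,0,0,0,8.3],[0.5,0,0,0,8.3],[0.5,0,0,0,8.3],[0.5,0,0,0,8.3],[0.5,0,0,0,8.3]]'
python3 -m pendant '[[0.5,0,0,0,8.3],[0.5,0,0,0,0],[0.5,0,0,0,0]]'
python3 w.py 502 434
```

```text
time: 41.3
tool_pos: [498.6, 389.0, 148.2]
tcp_rot: [180.0, -0.0, -4.5]
ft_force: [2.1, 0.5, 1.3]
finger_gap: 42.6
time: 42.3
tool_pos: [498.7, 435.1, 147.9]
tcp_rot: [180.0, -0.0, -79.6]
ft_force: [-1.1, -0.7, -0.1]
finger_gap: 42.5
time: 42.6
tool_pos: [498.7, 435.1, 148.1]
tcp_rot: [180.0, -0.0, -87.3]
ft_force: [0.6, 0.5, 0.1]
finger_gap: 42.5
t42.6 jig [-426.   -63.   148.1] W [498.7 435.1 148.1] rpy [180.   -0.  -87.3] F [0.6 0.5 0.1] gap 42.5 j6 123.9
[(array([542.9, 429.3]), 217.7, 23.0, 2.2)]
4590 ((539.6583251953125, 426.02197265625), (208.7020721435547, 56.66510772705078), 13.972099304199219) 10.214324788030495
t42.6 jig [-426.1  -63.   148.2] W [498.7 435.1 148.2] rpy [180.   -0.  -87.3] F [ 0.3  0.2 -0.4] gap 42.7 j6 123.9
shift [  1.2  -3.3 140.2] n 3.0
turn 0.7
```

The second slat was knocked about 4 cm, to x ≈ 543. I'll follow it and look again.

```bash
python3 -m pendant '[[0.5,7,-22,0,0],[0.5,0,-22,0,0],[0.5,0,0,0,0],[0.5,0,0,0,0]]'
sed -i 's/(abs(W\[...,1\]-cy)<45)/(abs(W[...,1]-cy)<22)/' w.py
python3 w.py 543 428
```

```text
time: 43.05
tool_pos: [543.0, 429.9, 148.0]
tcp_rot: [180.0, -0.0, -87.4]
ft_force: [0.2, 0.2, 0.8]
finger_gap: 43.1
t43.0 jig [-424.3  -18.4  148. ] W [543.  429.9 148. ] rpy [180.   -0.  -87.4] F [0.2 0.2 0.8] gap 43.1 j6 121.6
[(array([654.9, 458.4]), 35.7, 7.5, -48.7), (array([543.8, 429.2]), 219.5, 22.6, 2.3)]
4293 ((546.744140625, 430.59234619140625), (226.1286163330078, 27.312814712524414), 2.9864039421081543) 10.231378741059984
t43.1 jig [-424.5  -18.9  148.1] W [542.6 430.  148.1] rpy [180.   -0.  -87.4] F [-0.1  0.4  0.2] gap 42.5 j6 121.6
shift [  2.   -0.4 140.1] n 3.0
turn 0.6
```

```bash
ls -t pics | head -2
```

```text
ww430.png
w430.png
```

```bash
python3 -m pendant '[[0.5,2.3,-0.5,45,0],[0.5,0,0,45,0],[0.5,0,0,38,0],[0.5,0,0,13,0],[0.5,0,0,0,0],[0,0,0,0,0],[0,0,0,0,0],[0,0,0,0,0],[0,0,0,0,0],[0,0,0,0,0]]' 70
python3 -m pendant '[[0,0,0,-30,0],[0,0,0,-50,0],[0,0,0,-50,0],[0,0,0,-10,0],[0,0,0,0,0]]'
python3 -c "
from h import *
to(105,24,150,-4.5)"
```

```text
time: 44.1
tool_pos: [545.1, 428.8, 10.1]
tcp_rot: [-179.8, 0.1, -87.5]
ft_force: [-0.4, -0.7, 6.9]
finger_gap: -0.0
time: 44.6
tool_pos: [545.9, 429.3, 152.7]
tcp_rot: [-179.6, 0.2, -87.5]
ft_force: [-0.3, -1.0, 0.3]
finger_gap: 0.1
t44.6 jig [-424.   -15.5  152.7] W [545.9 429.3 152.7] rpy [-179.6    0.2  -87.5] F [-0.3 -1.   0.3] gap 0.1 j6 121.5
shift [5.298e+02 2.510e+01 2.000e-01] n 11.0
turn -83.0
```

The grasp missed. I'll look again.

```bash
python3 -m pendant '[[0.5,0,0,0,0],[0.5,0,0,0,0],[0.5,0,0,0,0]]'; python3 w.py 543 428
python3 - <<'E'
import cv2,glob,os
f=max(glob.glob('pics/ww*.png'),key=os.path.getmtime);g=f.replace('ww','w')
a=cv2.imread(f);b=cv2.imread(g);import numpy as np
cv2.imwrite('pics/vb.png',np.vstack([a,cv2.resize(b,(600,375))]))
E
```

```text
time: 44.9
tool_pos: [542.5, 427.0, 144.7]
tcp_rot: [179.8, -0.1, -87.5]
ft_force: [0.9, -0.6, -0.1]
finger_gap: 42.0
t44.9 jig [-421.4  -18.7  144.7] W [542.5 427.  144.7] rpy [ 1.798e+02 -1.000e-01 -8.750e+01] F [ 0.9 -0.6 -0.1] gap 42.0 j6 121.5
[(array([657.6, 457.7]), 39.3, 8.7, -42.8), (array([543.9, 429.3]), 219.7, 23.0, 2.2)]
4340 ((544.9690551757812, 430.8190612792969), (220.46932983398438, 27.978370666503906), 3.0804765224456787) 10.214726840841706
t45.0 jig [-421.6  -18.5  145.1] W [542.7 427.1 145.1] rpy [ 1.798e+02 -1.000e-01 -8.750e+01] F [ 0.5 -0.2 -1. ] gap 42.6 j6 121.5
shift [ -1.1  -0.7 137.1] n 3.0
turn 0.5
```

View pics/vb.png

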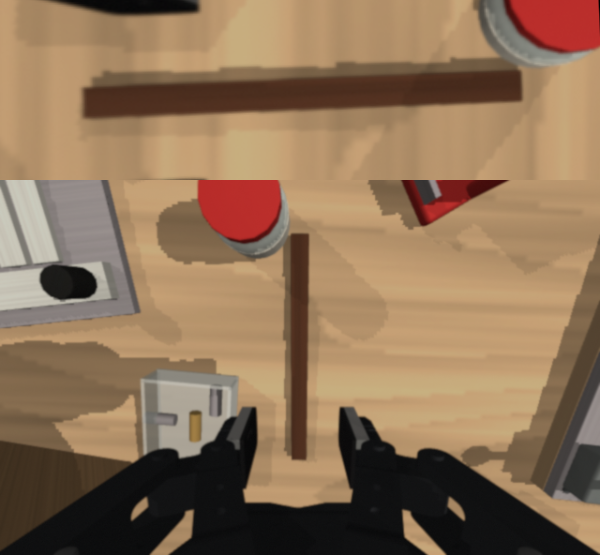

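The slat hasn't moved and lies centred between the jaws (picture: slat at rect pixels (83..521, 94)). The last grasp was simply too high, so this time I go lower.

```bash
python3 -m pendant '[[0.5,0.8,-1,45,0],[0.5,0,0,45,0],[0.5,0,0,30,0],[0.5,0,0,10,0],[0.5,0,0,0,0],[0.5,0,0,0,0]]'
python3 -c "
from h import *
to(543.8,426.2,3.5,-87.8,False)"
```

```text
time: 45.55
tool_pos: [545.7, 427.7, 19.2]
tcp_rot: [-179.9, 0.1, -87.5]
ft_force: [0.5, 0.1, 0.1]
finger_gap: 42.7
t45.5 jig [-422.4  -15.6   19.2] W [545.7 427.7  19.2] rpy [-1.799e+02  1.000e-01 -8.750e+01] F [0.5 0.1 0.1] gap 42.7 j6 121.4
shift [ 1.5  2.  15.7] n 1.0
turn 0.3
```

```bash
python3 -m pendant '[[0.5,1,2,8,0],[0.5,0,0,7.5,0],[0.5,0,0,0,0],[0.5,0,0,0,0]]'
python3 -m pendant '[[0,0,0,0,0],[0,0,0,0,0],[0,0,0,0,0],[0,0,0,0,0],[0,0,0,0,0]]' 60
python3 -m pendant '[[0,0,0,-30,0],[0,0,0,-50,0],[0,0,0,-50,0],[0,0,0,-15,0],[0,0,0,0,0]]'
python3 -c "
from h import *
to(105,24,150,-4.5)"
```

```text
time: 45.95
tool_pos: [542.6, 425.8, 1.8]
tcp_rot: [180.0, -0.0, -87.5]
ft_force: [1.3, 0.0, 0.3]
finger_gap: 42.5
time: 46.45
tool_pos: [543.1, 426.2, 2.6]
tcp_rot: [-179.9, 0.0, -87.5]
ft_force: [-0.4, -0.2, 3.8]
finger_gap: 14.0
time: 46.95
tool_pos: [544.8, 427.3, 151.6]
tcp_rot: [-179.6, 0.2, -87.5]
ft_force: [1.2, -0.3, -0.7]
finger_gap: 14.0
t47.0 jig [-421.9  -16.4  151.6] W [544.8 427.3 151.6] rpy [-179.6    0.2  -87.5] F [ 1.2 -0.3 -0.7] gap 14.0 j6 121.4
shift [527.9  24.   -0.6] n 11.0
turn -83.0
```

```bash
python3 -m pendant '[[0,47,2,0,0],[0,47,2,0,0],[0,47,2,0,0],[0,47,2,0,0],[0,47,2,0,0],[0,47,2,0,0],[0,47,2,0,0],[0,47,2,0,0],[0,47,2,0,0],[0,47,2,0,0]]'
python3 -m pendant '[[0,54,2,0,0],[0,6,2,0,-8.3],[0,0,0,0,-8.3],[0,0,0,0,-8.3],[0,0,0,0,-8.3],[0,0,0,0,-8.3],[0,0,0,0,-8.3],[0,0,0,0,-8.3],[0,0,0,0,-8.3],[0,0,0,0,-8.3]]'
python3 -m pendant '[[0,0,0,0,-8.3],[0,0,0,0,0],[0,0,0,0,0]]'
cat > hold.py <<'E'
from m import *
to(105,24,48,-4.5)
im,d,p=snap('wrist','wh2');W=inT(cloud(d,p),J);tz=r.sense()['tool_pos'][2]
m=(abs(W[...,2]-tz-7)<12)&(W[...,0]<75)
q=W[m];print(len(q),cv2.minAreaRect(q[:,:2].astype(np.float32)),q[:,0].min(),np.median(q[:,2])-tz)
E
python3 hold.py
```

```text
time: 47.95
tool_pos: [541.2, -46.1, 144.2]
tcp_rot: [179.8, 0.0, -87.5]
ft_force: [1.5, -0.0, -0.5]
finger_gap: 13.8
time: 48.95
tool_pos: [540.1, -100.2, 143.9]
tcp_rot: [-180.0, 0.3, -12.5]
ft_force: [-0.3, 0.8, -0.5]
finger_gap: 13.3
time: 49.25
tool_pos: [540.6, -100.3, 145.0]
tcp_rot: [-180.0, 0.2, -4.8]
ft_force: [-0.7, 0.8, -0.8]
finger_gap: 14.0
t49.2 jig [104.4  20.8 145. ] W [ 540.6 -100.3  145. ] rpy [-180.     0.2   -4.8] F [-0.7  0.8 -0.8] gap 14.0 j6 -11.1
shift [ 3.5  0.7 97. ] n 2.0
turn -0.3
8006 ((34.966854095458984, 20.328357696533203), (16.07205581665039, 80.04914093017578), 89.69670104980469) -5.08199442014974 7.305557033724426
```

```bash
python3 -m pendant '[[0,6.5,0.7,35,-0.2],[0,0,0,35,0],[0,0,0,22,0],[0,0,0,5,0],[0,0,0,0,0]]'
python3 -c "
from h import *
to(105,27,43,-4.5)"
```

```text
time: 49.8
tool_pos: [547.3, -101.6, 49.0]
tcp_rot: [-180.0, 0.1, -4.4]
ft_force: [0.7, -0.4, -0.3]
finger_gap: 13.9
t49.8 jig [105.1  27.5  49. ] W [ 547.3 -101.6   49. ] rpy [-1.8e+02  1.0e-01 -4.4e+00] F [ 0.7 -0.4 -0.3] gap 13.9 j6 -11.4
shift [-0.5 -0.1  6. ] n 1.0
turn 0.1
```

```bash
python3 -m pendant '[[0,0,0,3,0],[0,0,0,2,0],[0,0,0,0.7,0],[0,0,0,0,0]]'
python3 -m pendant '[[0.3,0,0,0,0],[0.3,0,0,0,0],[0.3,0,0,0,0],[0.3,0,0,-20,0],[0.3,0,0,-40,0],[0.3,0,0,-40,0],[0,0,0,0,0]]'
python3 - <<'E'
from m import *
im,d,p=snap('wrist','wp2');cv2.imwrite('pics/vc.png',rect(im,p,J,-70,240,-60,80,50,2))
W=inT(cloud(d,p),J)
for y in(-16,27):
    m=(W[...,2]>46)&(W[...,2]<55)&(abs(W[...,1]-y)<18)&(W[...,0]>-30);q=W[m];print(m.sum(),cv2.minAreaRect(q[:,:2].astype(np.float32)),np.percentile(q[:,2],[5,50,95]))
im,d,p=snap('top','t6');W=inT(cloud(d,p),J);h=cv2.cvtColor(im,cv2.COLOR_BGR2HSV)
red=((h[...,0]<8)|(h[...,0]>172))&(h[...,1]>150)&(abs(W[...,1]+85)<40)&(W[...,0]<-60)
print('lock',np.percentile(W[red],[10,50,90],axis=0).round(0).tolist(),red.sum())
print([(np.round(inT(np.array(x['at']),J)).tolist(),round(x['score'],2)) for x in optics.search_frame('top','lock_handle_tip')])
st()
E
```

```text
time: 50.2
tool_pos: [548.6, -101.9, 44.9]
tcp_rot: [180.0, -0.1, -4.3]
ft_force: [-0.5, 0.0, -0.0]
finger_gap: 13.7
time: 50.9
tool_pos: [552.3, -102.9, 151.4]
tcp_rot: [179.9, -0.6, -4.3]
ft_force: [1.3, 0.5, 0.9]
finger_gap: 12.3
4893 ((89.3940658569336, -16.334293365478516), (16.682207107543945, 187.05819702148438), 89.82540130615234) [48.92585461 50.2017414  51.33194884]
5325 ((102.63047790527344, 27.815662384033203), (16.034677505493164, 219.47198486328125), 89.9515380859375) [49.07266872 50.20283725 51.29875261]
lock [[-147.0, -95.0, 111.0], [-139.0, -88.0, 114.0], [-132.0, -80.0, 118.0]] 51
[([357.0, -188.0, 21.0], 0.59), ([-132.0, -86.0, 107.0], 0.54), ([-278.0, 176.0, 48.0], 0.54)]
t51.0 jig [105.3  28.4 144.1] W [ 548.1 -101.8  144.1] rpy [180.   -0.   -4.3] F [-0.5 -0.1 -1. ] gap 0.2 j6 -11.5
```

View pics/vc.png

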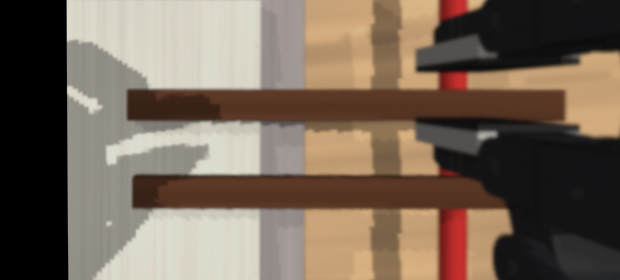

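Both slats lie flat (tops at z 50) and square (within 0.2°), from jig x -4/-7 to 216/212, so the overlaps are ample. Next, the lock handle (ball at about jig (-139,-87,105)).

```bash
python3 -m pendant '[[0,-19,-47,0,0],[0,-19,-47,0,0],[0,-19,-47,0,0],[0,-19,-47,0,0],[0,-19,-47,0,0],[0,-19,-47,0,0],[0,0,0,0,0],[0,0,0,0,0]]'
python3 -c "
from h import *
to(-177,-86,96,-4.5)"
```

```text
time: 51.85
tool_pos: [455.4, 184.7, 142.5]
tcp_rot: [179.9, 0.2, -4.1]
ft_force: [-0.2, -0.2, 0.2]
finger_gap: 0.2
t51.9 jig [-173.1  -86.5  142.5] W [455.4 184.7 142.5] rpy [179.9   0.2  -4.1] F [-0.2 -0.2  0.2] gap 0.2 j6 20.2
shift [ 0.7 -4.  46.5] n 1.0
turn 0.4
```

```bash
python3 -m pendant '[[0,0,-8,0,0],[0,0,0,25,0],[0,0,0,21,0],[0,0,0,0,0],[0,0,8,0,0],[0,0,8,0,0],[0,0,8,0,0],[0,0,8,0,0],[0,0,0,0,0]]'
python3 -m pendant '[[0,0,8,0,0],[0,0,8,0,0],[0,0,6,0,0],[0,0,4,0,0],[0,0,0,0,0]]'
python3 -c "
from h import *
st()"
```

```text
time: 52.75
tool_pos: [455.6, 158.9, 98.9]
tcp_rot: [180.0, -0.1, -4.4]
ft_force: [0.1, 0.5, -0.4]
finger_gap: -0.1
time: 53.25
tool_pos: [453.0, 133.5, 98.0]
tcp_rot: [180.0, 0.0, -4.3]
ft_force: [-0.5, -0.8, -0.4]
finger_gap: -0.2
t53.2 jig [-121.8  -84.9   98. ] W [453.  133.5  98. ] rpy [180.    0.   -4.3] F [-0.5 -0.8 -0.4] gap -0.2 j6 14.6
```

```bash
python3 -m pendant '[[0,0,5,0,0],[0,0,5,0,0],[0,0,4,0,0],[0,0,0,0,0]]'
python3 -m pendant '[[0,0,3,0,0],[0,0,3,0,0],[0,0,0,0,0]]'
python3 -c "
from h import *
st()"
```

```text
time: 53.65
tool_pos: [452.0, 119.6, 98.1]
tcp_rot: [180.0, 0.0, -4.3]
ft_force: [-0.5, -0.0, 0.2]
finger_gap: -0.1
time: 53.95
tool_pos: [451.9, 116.9, 98.3]
tcp_rot: [-179.7, -0.0, -4.3]
ft_force: [2.5, 16.9, -5.3]
finger_gap: 0.0
t54.0 jig [-105.2  -84.8   98.3] W [451.9 116.9  98.3] rpy [-179.7   -0.    -4.3] F [ 2.5 16.9 -5.3] gap 0.0 j6 12.2
```

```bash
python3 -m pendant '[[0,0,2,0,0],[0,0,0,0,0]]'
python3 -m pendant '[[0,0,-15,0,0],[0,0,-15,0,0],[0,0,-20,-30,0],[0,0,-40,-30,0],[0,0,-45,0,0],[0,0,-45,0,0],[0,0,-45,0,0],[0,0,0,0,0],[0,0,0,0,0]]'
python3 - <<'E'
from m import *
im,d,p=snap('top','t7');W0=cloud(d,p);W=inT(W0,J);h=cv2.cvtColor(im,cv2.COLOR_BGR2HSV)
red=((h[...,0]<8)|(h[...,0]>172))&(h[...,1]>150)
a=red&(abs(W[...,1]+85)<40)&(W[...,0]<-30)&(W[...,0]>-180);print('lock',np.percentile(W[a],[10,50,90],axis=0).round(0).tolist(),a.sum())
b=red&(abs(W[...,1])<115)&(W[...,0]>120)&(W[...,0]<210);print('bar',np.median(W[b],0).round(1))
for y in(-16,27):
    m=(W[...,2]>44)&(W[...,2]<56)&(abs(W[...,1]-y)<18)&(W[...,0]>-30)&(W[...,0]<240);q=W[m];print('slat',m.sum(),cv2.minAreaRect(q[:,:2].astype(np.float32)),np.median(q[:,2]))
im2,d2,p2=snap('side','s7')
try: plate('top')
except Exception as e: print(e)
a=rect(im,p,np.eye(4),330,690,-560,230,30,.95);a=cv2.rotate(a,cv2.ROTATE_90_COUNTERCLOCKWISE)
q=project([501,-453,30],p)[0].astype(int)
t=cv2.resize(im[q[1]-35:q[1]+35,q[0]-45:q[0]+45],(308,240))
c=project(J2W(0,0,40),p2)[0].astype(int);s=cv2.resize(im2[c[1]-55:c[1]+55,c[0]-80:c[0]+80],(349,240))
bot=np.hstack([t,s]);o=np.zeros((a.shape[0]+240,max(a.shape[1],bot.shape[1]),3),np.uint8);o[:a.shape[0],:a.shape[1]]=a;o[a.shape[0]:,:bot.shape[1]]=bot
cv2.imwrite('pics/vd.png',o);print(o.shape);st()
E
```

```text
time: 54.15
tool_pos: [451.8, 116.7, 98.4]
tcp_rot: [-179.5, -0.0, -4.3]
ft_force: [3.2, 24.8, -6.3]
finger_gap: -0.2
time: 55.05
tool_pos: [468.1, 337.1, 157.7]
tcp_rot: [179.9, 0.0, -4.2]
ft_force: [-0.8, 0.3, 0.3]
finger_gap: -0.2
lock [[-90.0, -94.0, 110.0], [-82.0, -87.0, 114.0], [-74.0, -80.0, 118.0]] 55
bar [163.5  -2.9  38.7]
slat 419 ((104.98348236083984, -18.875024795532227), (217.89064025878906, 25.016855239868164), 0.7468262314796448) 49.70751977362988
slat 423 ((102.2477798461914, 31.757213592529297), (218.80982971191406, 33.902496337890625), 3.4135096073150635) 49.52224733596472
top plate [[-57.5, -84.0], [59.0, -84.0], [59.0, 81.5], [-57.5, 81.5]] [165.5 116.5] 90.0
(582, 751, 3)
t55.2 jig [-324.3  -85.2  158.2] W [468.6 335.4 158.2] rpy [180.   -0.   -4.4] F [-0.5 -0.1 -0. ] gap 0.2 j6 34.9
```

View pics/vd.png

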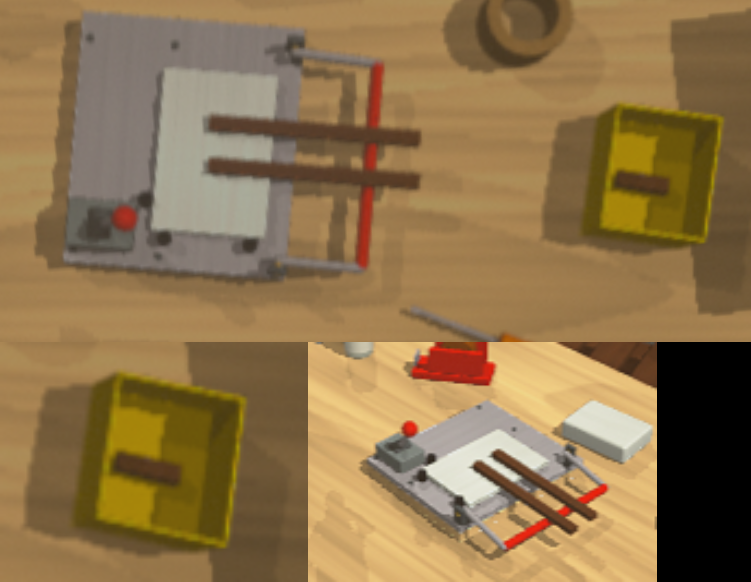

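The tub shows only one offcut from above (pixel (642,183)). Both were dropped in the same spot and pose, so depth will tell if they are stacked.

Run:
```python
from m import *
im,d,p=snap('top','t8');W=cloud(d,p);h=cv2.cvtColor(im,cv2.COLOR_BGR2HSV)
m=(abs(W[...,0]-501)<45)&(abs(W[...,1]+453)<50)
hue=h[...,0]
br=m&(im[...,2]<130)&(hue<15)
print('brown z',np.percentile(W[br][:,2],[10,50,90]).round(1),br.sum(),cv2.minAreaRect(W[br][:,:2].astype(np.float32)))
fl=m&(hue>20)&(W[...,2]<40);print('floor z',np.percentile(W[fl][:,2],[10,50,90]).round(1))
```

```text
brown z [20.1 23.8 26. ] 63 ((499.1124267578125, -449.1095886230469), (51.95729446411133, 11.085027694702148), 80.26544189453125)
floor z [0.4 3.8 8.4]
```

The brown top is at z 24 over a floor at z 4, which is two 10 mm offcuts stacked. Everything checks out, so I'm handing in.

```bash
python3 -c "
from bench import hand_in
print(hand_in())"
```

```text
the job is handed in; nothing more can be done
None
```

The jig is set up as asked, in the order asked, and the job was handed in at about 55 s with the robot clear of everything.

| Item | Last check |
|---|---|
| Support arm | Folded out by itself; bar at jig x 163.5, top about 39 above the bench |
| Offcuts | Both of the two present are in the scrap tub, stacked. The top view shows only one; its top reads z 24 over a floor at z 4, which fits two 10 mm pieces. |
| Plate | Square (0.0°) and against all three pegs; it measures about 2–3 mm short of nominal at each edge in the top camera |
| Slats | Both of the two present lie flat (tops at z 50) and within 0.2° of square on the wrist camera, spanning about jig x -4/-7 to 216/212. They are 44 mm apart centre to centre. |
| Lock handle | Thrown over to its stop (about 25 N); ball at jig x -82 |

- **Plate:** Pushing the far (+x,+y) corner jammed at about 8°. I finished the turn by pushing the far end of its -x edge, then seated it against the pegs.
- **Second slat:** It had been knocked about 4 cm before I reached it. My first grasp was too high and missed, and the second held.
- **Top-camera disagreement:** The last top-camera fit of the slats was rougher (0.7° and 3.4°), because its 25–34 mm widths took in more than the 16 mm slats. I relied on the wrist-camera figures instead.
- **Not rechecked:** I did not deliberately touch the blue look-alike or the bystanders, but I did not re-measure all of them at the end.

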